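# Pin a battery pack and set it up for tab welding

## Task

Set the battery pack up for tab welding: draw the sled back against its loading stop, push every tie rod lying on the bench fully home into a bore of the pack, one to a bore (the weld head leaves no room to hold a rod by its square head at first: push it partway in, regrip further back, push on), and only then slide the sled up to the weld stop under the electrodes. Hook the blue tab tray by its lip over a wall of the grey tote so that it hangs inside; this may be done at any time. Leave the spare cells and the blue pry tool where they are.

Things in the scene. Friction and masses are not known exactly. Their poses are not given: they have to be found in the camera images.
- welder: Welding station fixed on the bench, origin at bench level in the middle of its rail. +y runs along the rail from the loading stop to the weld stop, +x points away from the robot. Rails and stops (x +-65, y +-310 mm) are at most 34 mm high. An upright column (40 x 60 mm, 430 tall) stands at x +145, y +160 mm and carries the weld head.
- weld_head (a point): Centre of the underside of the fixed weld head's black housing, 145 mm above the bench; housing 110 x 110 mm (x, y), its top at 320 mm. Below it a brass block (30 x 50 mm) reaches down to 123 mm and two thin electrodes to 106 mm. Axes as the station's. A rod held at bore height fits under the housing; a gripper does not.
- sled (a joint): Travel of the sled along the rail in m: 0 = against the loading stop (away from the weld head), 0.300 = against the weld stop, pack under the electrodes. Grows along the station's +y. Slides with about 4 N of friction plus 12 N per m/s and stays where it is left.
- sled_handle (a point): Centre of the red round grip of the sled's upright handle: 22 mm dia, 32 mm tall (58 to 90 mm above the bench), on a 14 mm post, at the sled's loading-stop end, 45 mm from the pack. The deck is 31 mm above the bench; the pack fixed on it is 130 mm wide (x), 160 mm long (y), top at 101 mm. Axes as the station's; moves with the sled.
- bore0 (a point): Centre of the mouth of tie-rod bore 1 of 3 (nearest the robot), in the pack's end plate facing the weld head, 75 mm above the bench, 50 mm from the next. Level blind bore, 14.4 mm dia, chamfered, 152 mm deep; a rod goes in along this frame's -y. Moves with the sled; at the loading stop the weld-head housing begins 165 mm in front of the mouths (+y).
- bore1 (a point): Centre of the mouth of tie-rod bore 2 of 3 (middle), in the pack's end plate facing the weld head, 75 mm above the bench, 50 mm from the next. Level blind bore, 14.4 mm dia, chamfered, 152 mm deep; a rod goes in along this frame's -y. Moves with the sled; at the loading stop the weld-head housing begins 165 mm in front of the mouths (+y).
- bore2 (a point): Centre of the mouth of tie-rod bore 3 of 3 (furthest from the robot), in the pack's end plate facing the weld head, 75 mm above the bench, 50 mm from the next. Level blind bore, 14.4 mm dia, chamfered, 152 mm deep; a rod goes in along this frame's -y. Moves with the sled; at the loading stop the weld-head housing begins 165 mm in front of the mouths (+y).
- rod0_mid (a point): Tie rod 1 (may be absent), on its axis at half length. Steel shaft 140 mm, 12 mm dia, chamfered tip; brass square head 30 mm long, 16 x 16 mm; about 0.12 kg. +x points to the tip: tip +85 mm, shoulder (front of head) -55, middle of head -70, rear end -85. Lies on the bench on its head and tip, axis 8 mm up at the head, 6 mm at the tip. All rods are alike and fit every bore.
- rod0_shoulder (a point): Rod 1: centre of the front face of its square head; fully home when this face lies against the end plate, at a bore mouth. +x points to the tip.
- rod1_mid (a point): Tie rod 2 (may be absent), on its axis at half length. Steel shaft 140 mm, 12 mm dia, chamfered tip; brass square head 30 mm long, 16 x 16 mm; about 0.12 kg. +x points to the tip: tip +85 mm, shoulder (front of head) -55, middle of head -70, rear end -85. Lies on the bench on its head and tip, axis 8 mm up at the head, 6 mm at the tip. All rods are alike and fit every bore.
- rod1_shoulder (a point): Rod 2: centre of the front face of its square head; fully home when this face lies against the end plate, at a bore mouth. +x points to the tip.
- rod2_mid (a point): Tie rod 3 (may be absent), on its axis at half length. Steel shaft 140 mm, 12 mm dia, chamfered tip; brass square head 30 mm long, 16 x 16 mm; about 0.12 kg. +x points to the tip: tip +85 mm, shoulder (front of head) -55, middle of head -70, rear end -85. Lies on the bench on its head and tip, axis 8 mm up at the head, 6 mm at the tip. All rods are alike and fit every bore.
- rod2_shoulder (a point): Rod 3: centre of the front face of its square head; fully home when this face lies against the end plate, at a bore mouth. +x points to the tip.
- tray_grip (a point): Hook-on tab tray (blue sheet metal, 0.16 kg, 50 x 74 mm, 50 tall, x -31 to +19 mm from this point), standing upright at the start. This point: on its white carrying tab (12 mm thick along x, 36 wide along y), 80 mm above the underside, 13 mm under the tab's top, 18 mm above the lip. Tray axes: +x to the lip.
- tray_lip (a point): Lower end of the leg of the tray's bent lip (60 mm wide): 33.5 mm on +x of tray_grip, 40 mm above the tray's underside. The lip's flat top strip has its underside 59 mm above the tray's underside (21 mm below tray_grip); the slot between back and leg that takes the tote wall runs from 19 to 32 mm on +x of tray_grip; the leg is 3 mm thick.
- tote: Grey open tote fixed on the bench, 150 (x) x 200 (y) x 100 mm tall outside, walls 4 mm, floor about 5 mm thick (flat black parts lie on it up to 25 mm); origin at the centre of its underside. The tray may hang on any of its four walls.
- tray: The tab tray: centre of its underside, 6 mm on -x of tray_grip. Axes: +x towards the lip, +z up.
- spare_cell: Bystander, to be left alone: spare blue cell standing on end, 32 mm dia x 68 tall, between rods and tray; origin at the centre of its underside.
- spare_cell2: Bystander, to be left alone: second spare blue cell standing beside the first, 32 mm dia x 68 tall; origin at the centre of its underside.
- spudger: Bystander, to be left alone: flat blue plastic pry tool, 150 x 18 x 6 mm; origin at the centre of its underside.
Not all that is in view belongs to the job. Of the things that look like the tray, the smaller one is meant.

How it is judged:
By the outcome, as a careful person would: the job done as asked, in the order asked, and still so for the second after the job is handed in, with the robot touching nothing.
Of rod0, rod1, rod2 only 2 to 3 are there at a start; the rules pass over those that are not, and their reading is None.
At some moment in a run one of rod0, rod1, rod2 may be knocked a few centimetres aside while the robot is not near it.
It also fails if it takes over 210 s, if anything falls off the work surface, if the arm or the gripper's body presses on something with over 40 N, if the wrist force passes 120 N, or if a joint passes its speed limit or range.

## Robot

A 6-joint arm with a two-finger parallel gripper is mounted at the origin on the work surface. World frame = base frame: x ahead of the robot, y to its left, z up, the work surface at z = 0. Lengths are in mm, angles in rad, forces in N, time in s.
With the tool pointing down it reaches from about 350 to 975 mm from the base axis. Payload 7.1 kg.
Tool frame: the origin (TCP) lies on the front face of the gripper's body, between the roots of the fingers; the fingertips stand 80 mm ahead of it and the grasp point (between the pads) lies 61 mm ahead of it; z points along the fingers, y is the line along which they close (so a half turn about z gives the same grasp; the last joint's range is limited). The gripper opens to 88 mm and grips with 3 to 60 N. Pads are 20 mm wide; open, the fingers measure 115 mm over their backs; the gripper's body (75 mm by 178 mm) begins 61 mm behind the grasp point.
Start: joints at [-1.306, 0.423, 1.63, -0, 1.089, -0.019], TCP at [175.022, -599.977, 302.675] pointing down, gripper open.
Joint ranges: [-3, 3], [-0.9, 2.11], [0.09, 2.58], [-1.31, 4.45], [0.11, 2.69], [-2.54, 2.54]. Speed limits (rad/s): [2.39, 2.39, 3.01, 3.14, 3.14, 3.14].

## Interface

Orientations are given as a rotation vector (axis times angle).
In Python, from workcell import readout, vision, close_job gives the robot as it stands.
- The arm moves only by the tool servo_tool, never from a script. Its argument "plan" is a list that holds one entry, the list of rows, each a list of 7 numbers: the gripper command: -1 is fully open, 1 is shut, values between are in proportion, then the shift along the world's x, y, z in units of 40 mm (1.0 is 40 mm), then the turn, a rotation vector about the world's x, y, z in units of 5 degrees (1.0 is 5 degrees). A call has 1 to 5 rows; each row shifts and turns the commanded pose from where the row before left it; what a row does not reach is not made up. A row lasts 1/12 s, in which the tool goes at most 41.7 mm and 7.16 degrees, less where a joint would pass 70% of its speed; a pose out of reach is approached as far as the arm can. A call is refused whole if a number of a shift passes 1 or a number of a turn 1, either way. A call with a gripper value outside its range is refused whole. The fingers move at their own pace and stop on an object; the grip force is fixed at half the most. Time passes only in rows, so rows that do not move let the fingers close. It gives the time, the measured TCP pose, the force, the opening and the grip force at its end, in the units of the state.
- readout.get_obs(): the state, without advancing time (a new reading comes with each control period).
- vision.get_image(name): name is "side" or "top" or "wrist"; returns the picture (400x640x3 uint8, red, green, blue); there is no depth.
- vision.camera_params(name): a dict with "fx", "fy", "cx", "cy" (pixels), "D" ([k1, k2, p1, p2, k3] as OpenCV has them; the pictures are not rectified), "rvec" (rotation vector, rad) and "tvec" (3), from world to camera coordinates, as OpenCV has them; the wrist camera has in their place "hand_eye" (4x4, takes a point from camera to tool coordinates, whose origin is the TCP and whose axes are the flange's). Camera axes: x right, y down, z forward; pixel columns grow to the right and rows downward; lengths in mm; the calibration is good to about 2 mm. A picture is of the moment at which its call begins: read the wrist's pose just before it. camera_params takes no time and is no camera call.
- close_job(): hands the job in; it is judged then, once.
The state is a dict: "t": time; "qpos": joint angles; "qvel": joint speeds; "joint_torque": joint torques, N m; "ee_pos": TCP position; "orientation": TCP orientation; "ft_force": force on the tool from outside, world axes, zero at the start; "moment": the same for the moment, N m; "width": finger opening in mm; "grasp_force": force on a finger pad.
Only numpy, scipy, OpenCV 4.12 (cv2) and the standard library are available. Lean on these libraries where they do the work, as an engineer would, in place of code of your own. Each camera call takes 0.05 s, during which the arm holds its last target. There are 200 camera calls.

## Working session

There is one attempt and no reset: what is moved stays moved. The work goes in short steps, Python scripts to look and compute and a tool call to move; the robot and the scene stay as the last step left them, time stands still between calls to the robot, and variables do not carry over. Pictures are saved under pics/ and viewed, at most 14 in all, crops included, and the job is handed in when it is done.

Besides the shell and the picture viewer there is one more tool, called after "Request:" in YAML: its name, and indented under it one key for each argument. servo_tool: Moves the arm, as the interface text tells. Its arguments: {"type":"object","properties":{"plan":{"type":"array"}},"required":["plan"]}

```bash
mkdir -p pics; ls; cat > h.py <<'E'
import numpy as np, cv2
from workcell import readout, vision
def snap(n,f=None):
    im=vision.get_image(n)
    if f: cv2.imwrite('pics/'+f,cv2.cvtColor(im,cv2.COLOR_RGB2BGR))
    return im
def R(v): return cv2.Rodrigues(np.array(v,float))[0]
def cam(n,obs=None):
    p=vision.camera_params(n)
    K=np.array([[p['fx'],0,p['cx']],[0,p['fy'],p['cy']],[0,0,1.]]);D=np.array(p['D'],float)
    if n=='wrist':
        o=obs or readout.get_obs(); H=np.array(p['hand_eye'])
        T=np.eye(4);T[:3,:3]=R(o['orientation']);T[:3,3]=o['ee_pos']
        M=np.linalg.inv(T@H)
    else:
        M=np.eye(4);M[:3,:3]=R(p['rvec']);M[:3,3]=np.ravel(p['tvec'])
    return K,D,M
def ray(c,uv):
    K,D,M=c; u=cv2.undistortPoints(np.array([[uv]],float),K,D)[0,0]
    d=M[:3,:3].T@np.array([u[0],u[1],1]); return -M[:3,:3].T@M[:3,3], d/np.linalg.norm(d)
def onz(c,uv,z):
    o,d=ray(c,uv); return o+d*(z-o[2])/d[2]
def tri(c1,a,c2,b):
    o1,d1=ray(c1,a);o2,d2=ray(c2,b)
    s=np.linalg.lstsq(np.c_[d1,-d2],o2-o1,rcond=None)[0]
    p,q=o1+d1*s[0],o2+d2*s[1]; return (p+q)/2,np.linalg.norm(p-q)
def proj(c,P):
    K,D,M=c; return cv2.projectPoints(np.array(P,float).reshape(-1,3),cv2.Rodrigues(M[:3,:3])[0],M[:3,3],K,D)[0][:,0]
E
python3 - <<'E'
from h import *
np.set_printoptions(precision=2,suppress=True)
for n in ('top','side','wrist'): snap(n,n+'0.png')
for n in ('top','side'):
    c=cam(n); print(n,-c[2][:3,:3].T@c[2][:3,3], c[2][:3,:3])
print(readout.get_obs())
E
```

```text
pics
top [ 472.74  -67.   1389.41] [[ 0.01 -1.   -0.01]
 [-1.   -0.01 -0.05]
 [ 0.05  0.01 -1.  ]]
side [-78.86 617.83 961.41] [[-0.73 -0.68  0.01]
 [-0.48  0.5  -0.72]
 [ 0.49 -0.53 -0.69]]
{'t': 0.15, 'qpos': array([-1.31,  0.42,  1.63, -0.  ,  1.09, -0.02]), 'qvel': array([ 0., -0.,  0., -0.,  0., -0.]), 'joint_torque': array([ -0.  , -54.5 , -27.39,   0.06,   0.02,  -0.  ]), 'ee_pos': array([ 174.93, -599.69,  302.08]), 'orientation': array([-3.11, -0.44,  0.  ]), 'ft_force': array([0.06, 0.75, 0.83]), 'moment': array([ 0.03,  0.03, -0.02]), 'grasp_force': 0.0, 'width': 87.77436548729999}
```

View pics/top0.png

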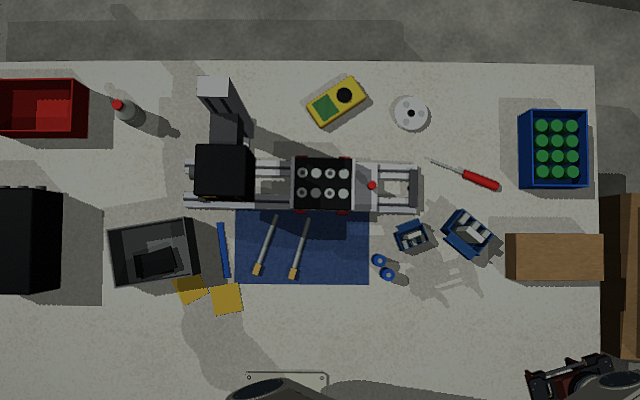

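View pics/side0.png

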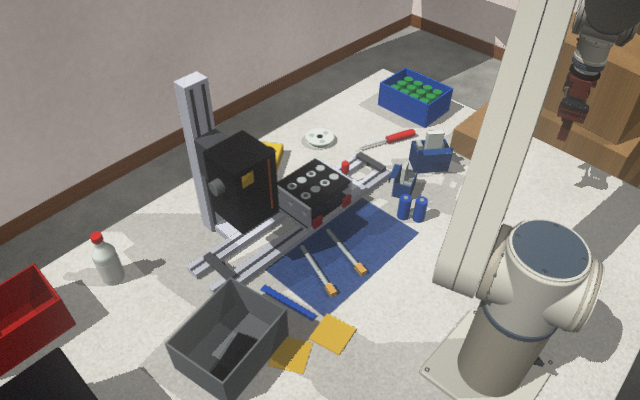

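Top view: the two rods have their heads at (260,268) and (294,272) and their tips at about (276,216) and (307,220). The sled handle is at (372,185), the weld head at (225,172) and the tote at (155,250). The spudger is at (223,250) and the cells at (378,260) and (387,273). There are two tray candidates, at (412,236) and (467,230). The first looks smaller, so I'll check it in an enlarged crop.

```bash
python3 - <<'E'
from h import *
np.set_printoptions(precision=1,suppress=True)
t=cv2.imread('pics/top0.png'); s=cv2.imread('pics/side0.png')
a=cv2.resize(t[195:295,370:500],None,fx=4,fy=4,interpolation=cv2.INTER_CUBIC)
b=cv2.resize(s[115:235,375:475],(333,400),interpolation=cv2.INTER_CUBIC)
cv2.imwrite('pics/cropA.png',np.hstack([a[:, :467],b]) if 0 else np.hstack([cv2.resize(a,(460,354)),cv2.resize(b,(295,354))]))
cv2.imwrite('pics/cropB.png',cv2.resize(t[140:290,100:420],None,fx=2.5,fy=2.5,interpolation=cv2.INTER_CUBIC))
c=cam('top');cs=cam('side');print(c[0],c[1])
hsv=cv2.cvtColor(t,cv2.COLOR_BGR2HSV)
def blobs(m,lab,z,mn=15):
    n,l,st,ce=cv2.connectedComponentsWithStats(m.astype(np.uint8))
    for i in range(1,n):
        if st[i,4]>=mn: print(lab,st[i],ce[i],onz(c,ce[i],z))
H,S,V=cv2.split(hsv)
blobs(((H<8)|(H>172))&(S>150)&(V>80),'red',85)
blobs((H>10)&(H<28)&(S>110)&(V>80),'brass',8)
for uv in [(276,216),(307,220),(265,245),(300,248)]: print('rod',uv,onz(c,uv,6))
print('pack corners',[onz(c,u,101) for u in [(292,157),(354,157),(354,210),(292,212)]])
print('head',[onz(c,u,320) for u in [(195,145),(254,144),(255,199),(194,199)]])
print('tote',[onz(c,u,100) for u in [(108,229),(190,217),(200,275),(115,287)]])
print('cells',[onz(c,u,68) for u in [(378,260),(387,273)]])
print('spud',[onz(c,u,6) for u in [(220,222),(227,278)]])
E
```

```text
[[519.1   0.  309.1]
 [  0.  519.1 206.8]
 [  0.    0.    1. ]] [-0.1  0.   0.   0.   0. ]
red [   0   78   73   54 1321] [ 51.9 111.8] [781.4 609.8  85. ]
red [112  99  10  11  79] [116.3 103.9] [801.8 439.6  85. ]
red [463 170  36  20 290] [480.9 179.7] [ 613.7 -494.4   85. ]
red [368 181   8   8  52] [371.5 184.5] [ 598.8 -216.4   85. ]
brass [306  76  60  51 536] [339.9  98.4] [ 838.9 -139.3    8. ]
brass [ 621  193   19  167 1696] [631.  286.7] [ 336.8 -931.5    8. ]
brass [ 516  234   88   47 4038] [559.4 256.6] [ 417.4 -732.2    8. ]
brass [253 263   8  12  65] [256.4 268.7] [379.1  79.2   8. ]
brass [288 268   9  12  68] [292.1 273.2] [368.4 -15.8   8. ]
brass [171 279  38  27 350] [189.4 293.3] [311.7 256.8   8. ]
brass [210 282  32  34 812] [225.5 298.6] [299.2 160.4   8. ]
rod (276, 216) [519.7  29.    6. ]
rod (307, 220) [509.8 -53.8   6. ]
rod (265, 245) [442.2  57.4   6. ]
rod (300, 248) [435.2 -35.9   6. ]
pack corners [array([664.4, -15.6, 101. ]), array([ 665.8, -170.6,  101. ]), array([ 533.2, -171.2,  101. ]), array([526.8, -17.2, 101. ])]
head [array([655.6, 178.4, 320. ]), array([658.4,  55.1, 320. ]), array([543.8,  51.2, 320. ]), array([542.7, 177.9, 320. ])]
tote [array([479.7, 444.7, 100. ]), array([511.9, 237.4, 100. ]), array([368.1, 209.6, 100. ]), array([335.1, 423.2, 100. ])]
cells [array([ 408.3, -235.5,   68. ]), array([ 375.6, -258.5,   68. ])]
spud [array([502.2, 178.7,   6. ]), array([353.5, 157.5,   6. ])]
```

View pics/cropA.png

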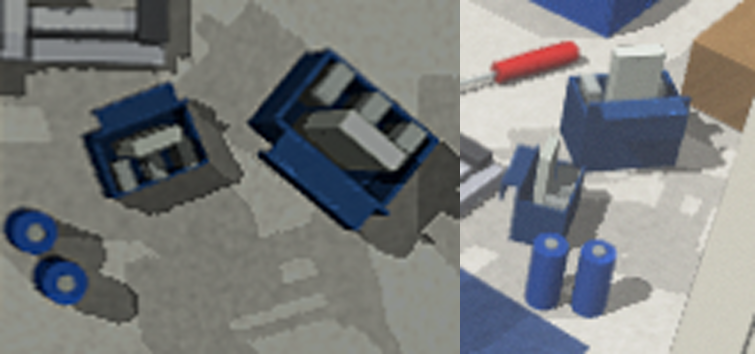

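View pics/cropB.png

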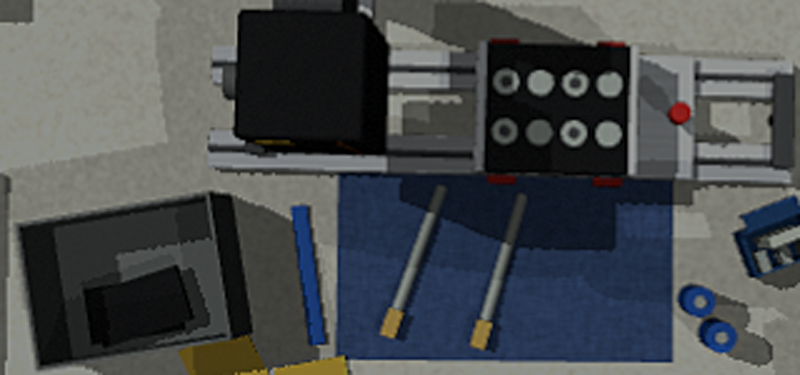

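The crop settles the tray. The candidate at (412,236) is clearly the smaller, with its lip facing up in the image (world +x). The one at (467,230) is the larger look-alike. There are two rods. The pack front is at y≈-16 and should sit at about -108 at the loading stop. I'll move above the handle first.

Request:
servo_tool:
  plan:
    - [[-1, 0.707, 0.64, -0.087, 0, 0, 0.985], [-1, 0.707, 0.64, -0.087, 0, 0, 0.985], [-1, 0.707, 0.64, -0.087, 0, 0, 0.985], [-1, 0.707, 0.64, -0.087, 0, 0, 0.985], [-1, 0.707, 0.64, -0.087, 0, 0, 0.985]]

```text
t: 0.57
ee_pos: [317.3, -470.6, 284.9]
orientation: [-2.941, -1.103, 0.0]
ft_force: [-0.0, -0.3, 0.3]
width: 87.7
grasp_force: 0.0
```

Request:
servo_tool:
  plan:
    - [[-1, 0.707, 0.64, -0.087, 0, 0, 0.985], [-1, 0.707, 0.64, -0.087, 0, 0, 0.985], [-1, 0.707, 0.64, -0.087, 0, 0, 0.985], [-1, 0.707, 0.64, -0.087, 0, 0, 0.985], [-1, 0.707, 0.64, -0.087, 0, 0, 0.985]]

```text
t: 0.98
ee_pos: [458.9, -342.4, 267.6]
orientation: [-2.638, -1.705, 0.0]
ft_force: [1.4, -0.8, 0.0]
width: 87.8
grasp_force: 0.0
```

Request:
servo_tool:
  plan:
    - [[-1, 0.707, 0.64, -0.087, 0, 0, 0.985], [-1, 0.707, 0.64, -0.087, 0, 0, 0.985], [-1, 0.707, 0.64, -0.087, 0, 0, 0.985], [-1, 0.707, 0.64, -0.087, 0, 0, 0.985], [-1, 0.707, 0.64, -0.087, 0, 0, 0.985]]

```text
t: 1.4
ee_pos: [600.3, -214.4, 250.1]
orientation: [-2.214, -2.229, 0.0]
ft_force: [-0.3, -1.2, 0.6]
width: 87.9
grasp_force: 0.0
```

Request:
servo_tool:
  plan:
    - [[-1, 0, 0, 0, 0, 0, 0], [-1, 0, 0, 0, 0, 0, 0]]

```text
t: 1.57
ee_pos: [600.0, -214.4, 249.7]
orientation: [-2.215, -2.226, 0.001]
ft_force: [-0.5, -0.4, 0.0]
width: 88.0
grasp_force: 0.0
```

```bash
cat >> h.py <<'E'
def redblob(n,im,box=None):
    hsv=cv2.cvtColor(im,cv2.COLOR_RGB2HSV);H,S,V=cv2.split(hsv)
    m=((H<8)|(H>172))&(S>150)&(V>60)
    k,l,st,ce=cv2.connectedComponentsWithStats(m.astype(np.uint8))
    return [(st[i],ce[i]) for i in range(1,k) if st[i,4]>25]
def pose():
    o=readout.get_obs(); r=R(o['orientation']); y=np.degrees(np.arctan2(r[1,1],r[0,1]))
    print('t%.1f'%o['t'],'p',np.round(o['ee_pos'],1),'yawY %.2f'%y,'z',np.round(r[:,2],3),'F',np.round(o['ft_force'],1),'w %.1f g %.1f'%(o['width'],o['grasp_force'])); return o
E
python3 - <<'E'
from h import *
np.set_printoptions(precision=1,suppress=True)
o=pose(); im=snap('wrist','w1.png'); c=cam('wrist',o); print(vision.camera_params('wrist')['hand_eye'])
for st,ce in redblob('wrist',im): print(st,ce,onz(c,ce,74))
E
```

```text
t1.6 p [ 600.  -214.4  249.7] yawY 0.29 z [-0.  0. -1.] F [-0.5 -0.4  0. ] w 88.0 g 0.0
[[  0.   -1.   -0.2  67. ]
 [  1.    0.    0.    1. ]
 [ -0.   -0.2   1.  -82.4]
 [  0.    0.    0.    1. ]]
[309 196  27  35 745] [322.  213.9] [ 600.3 -219.9   74. ]
[168 237  62  60 809] [194.8 270.8] [ 494.5 -269.9   74. ]
[418 237  55  46 537] [444.4 263.2] [ 701.8 -261.8   74. ]
[  0 269  29  16 164] [  9.4 274.9] [ 323.8 -278.1   74. ]
[624 268  16  11  70] [634.5 272.6] [ 875.9 -272.6   74. ]
```

View pics/w1.png

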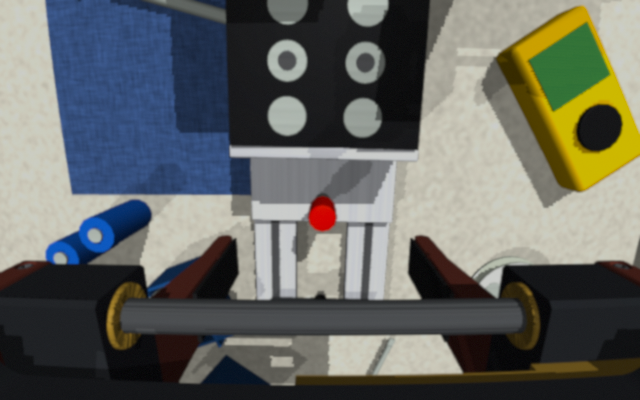

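The wrist view shows the red handle at (322,214), which puts it at world (600,-218). The camera sits on the +y side of the gripper. I'll grip the handle across x and pull.

Request:
servo_tool:
  plan:
    - [[-1, 0, -0.065, -0.956, 0, 0, 0], [-1, 0, 0, -0.956, 0, 0, 0], [-1, 0, 0, -0.956, 0, 0, 0], [0.8, 0, 0, 0, 0, 0, 0], [0.8, 0, 0, 0, 0, 0, 0]]

```text
t: 2.03
ee_pos: [597.0, -219.4, 134.4]
orientation: [-2.218, -2.218, 0.003]
ft_force: [0.2, 0.1, 0.8]
width: 77.8
grasp_force: 0.0
```

Request:
servo_tool:
  plan:
    - [[1, 0, 0, 0, 0, 0, 0], [1, 0, 0, 0, 0, 0, 0], [1, 0, 0, 0, 0, 0, 0], [1, 0, 0, 0, 0, 0, 0], [1, 0, 0, 0, 0, 0, 0]]

```text
t: 2.45
ee_pos: [599.8, -218.8, 137.3]
orientation: [2.217, 2.223, 0.001]
ft_force: [-0.6, 0.3, -1.0]
width: 44.6
grasp_force: 0.0
```

Request:
servo_tool:
  plan:
    - [[1, 0, -0.1, 0, 0, 0, 0], [1, 0, -0.4, 0, 0, 0, 0], [1, 0, -0.5, 0, 0, 0, 0], [1, 0, -0.4, 0, 0, 0, 0], [1, 0, -0.4, 0, 0, 0, 0]]

```text
t: 2.87
ee_pos: [599.2, -292.6, 135.8]
orientation: [2.219, 2.223, -0.0]
ft_force: [0.0, -0.9, -0.1]
width: 11.2
grasp_force: 0.0
```

The fingers were still closing when I started the pull, so the handle slipped out. I'll reopen, go back and grip again with more time.

Request:
servo_tool:
  plan:
    - [[-0.2, 0, 0, 0, 0, 0, 0], [-0.2, 0, 0, 0, 0, 0, 0], [-0.2, 0, 0, 0, 0, 0, 0], [-0.2, 0, 0, 0, 0, 0, 0], [-0.2, 0, 0, 0, 0, 0, 0]]

```text
t: 3.28
ee_pos: [599.2, -289.8, 135.6]
orientation: [-2.218, -2.225, 0.0]
ft_force: [0.9, -0.2, -0.1]
width: 41.1
grasp_force: 0.0
```

Request:
servo_tool:
  plan:
    - [[-0.2, 0, 0, 0, 0, 0, 0], [-0.2, 0, 0, 0, 0, 0, 0], [-0.2, 0, 0.6, 0, 0, 0, 0], [-0.2, 0, 0.6, 0, 0, 0, 0], [-0.2, 0, 0.63, 0, 0, 0, 0]]

```text
t: 3.7
ee_pos: [599.1, -216.8, 135.8]
orientation: [2.22, 2.223, 0.0]
ft_force: [0.3, -0.0, 0.5]
width: 52.6
grasp_force: 0.0
```

Request:
servo_tool:
  plan:
    - [[1, 0, 0, 0, 0, 0, 0], [1, 0, 0, 0, 0, 0, 0], [1, 0, 0, 0, 0, 0, 0], [1, 0, 0, 0, 0, 0, 0], [1, 0, 0, 0, 0, 0, 0]]

```text
t: 4.12
ee_pos: [599.3, -218.3, 135.8]
orientation: [2.22, 2.223, 0.0]
ft_force: [-0.0, 0.3, 0.5]
width: 23.0
grasp_force: 0.0
```

Request:
servo_tool:
  plan:
    - [[1, 0, 0, 0, 0, 0, 0], [1, 0, 0, 0, 0, 0, 0], [1, 0, 0, 0, 0, 0, 0]]

```text
t: 4.37
ee_pos: [599.2, -218.2, 135.8]
orientation: [2.219, 2.223, -0.0]
ft_force: [-0.4, -4.1, 0.5]
width: 21.3
grasp_force: 30.0
```

Gripped: opening 21.3 mm at 30 N. Now I'll pull.

Request:
servo_tool:
  plan:
    - [[1, 0, -0.2, 0, 0, 0, 0], [1, 0, -0.4, 0, 0, 0, 0], [1, 0, -0.5, 0, 0, 0, 0], [1, 0, -0.5, 0, 0, 0, 0], [1, 0, -0.4, 0, 0, 0, 0]]

```text
t: 4.78
ee_pos: [597.9, -297.3, 135.8]
orientation: [-2.216, -2.221, 0.001]
ft_force: [-5.2, 6.0, 7.7]
width: 21.5
grasp_force: 30.0
```

Request:
servo_tool:
  plan:
    - [[1, 0, -0.08, 0, 0, 0, 0], [1, 0, -0.08, 0, 0, 0, 0], [1, 0, -0.05, 0, 0, 0, 0], [1, 0, 0, 0, 0, 0, 0]]

```text
t: 5.12
ee_pos: [597.9, -301.7, 135.8]
orientation: [-2.214, -2.216, -0.004]
ft_force: [-5.0, 19.9, 12.6]
width: 21.2
grasp_force: 30.0
```

The 20 N reading means the sled is on the stop. I'll release, rise and move over the pack front.

Request:
servo_tool:
  plan:
    - [[-0.4, 0, 0.03, 0, 0, 0, 0], [-0.4, 0, 0, 0, 0, 0, 0], [-0.4, 0, 0, 0, 0, 0, 0], [-0.4, 0, 0, 0, 0, 0, 0], [-0.4, 0, 0, 0, 0, 0, 0]]

```text
t: 5.53
ee_pos: [599.2, -305.0, 135.7]
orientation: [2.219, 2.223, 0.0]
ft_force: [0.3, -0.4, 0.1]
width: 51.2
grasp_force: 0.0
```

Request:
servo_tool:
  plan:
    - [[-0.6, 0, 0, 0.5, 0, 0, 0], [-0.8, 0, 0, 1, 0, 0, 0], [-1, 0, 0, 1, 0, 0, 0], [-1, 0, 0.4, 0.8, 0, 0, 0], [-1, -0.8, 0.8, 0.5, 0, 0, 0]]

```text
t: 5.95
ee_pos: [576.7, -264.2, 289.6]
orientation: [2.213, 2.215, 0.006]
ft_force: [0.5, 0.5, 0.9]
width: 84.7
grasp_force: 0.0
```

Request:
servo_tool:
  plan:
    - [[-1, -0.8, 0.8, 0, 0, 0, 0], [-1, -0.8, 0.8, 0, 0, 0, 0], [-1, -0.8, 0.8, 0, 0, 0, 0], [-1, 0, 0, 0, 0, 0, 0], [-1, 0, 0, 0, 0, 0, 0]]

```text
t: 6.37
ee_pos: [482.6, -172.2, 284.9]
orientation: [-2.217, -2.225, 0.0]
ft_force: [0.8, -1.1, -0.1]
width: 87.6
grasp_force: 0.0
```

```bash
python3 - <<'E'
from h import *
o=pose(); im=snap('wrist','w2.png')
np.savez('w2.npz',**{k:o[k] for k in('ee_pos','orientation')})
snap('top','t2.png'); snap('side','s2.png')
E
```

```text
t6.4 p [ 482.6 -172.2  284.9] yawY 0.20 z [-0.  0. -1.] F [ 0.8 -1.1 -0.1] w 87.6 g 0.0
```

View pics/w2.png

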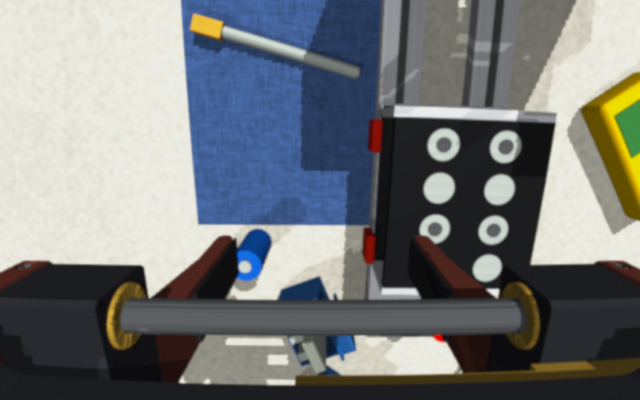

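Wrist view: rod 1's head is at (207,27) and its tip at (356,72). The pack's end-plate front edge runs from (390,104) to (555,113). Next I'll turn these edges into positions.

```bash
python3 - <<'E'
from h import *
np.set_printoptions(precision=1,suppress=True)
d=np.load('w2.npz'); c=cam('wrist',d)
print('edge',onz(c,(390,104),101),onz(c,(555,113),101))
print('pack side',onz(c,(394,118),101),onz(c,(383,285),101))
print('rod1',onz(c,(207,27),8),onz(c,(356,72),6))
im=cv2.imread('pics/w2.png')
cv2.imwrite('pics/c2.png',np.vstack([cv2.resize(im[85:145,370:570],None,fx=4,fy=4,interpolation=cv2.INTER_CUBIC),
 cv2.resize(cv2.imread('pics/t2.png')[150:220,180:440],(800,215),interpolation=cv2.INTER_CUBIC)]))
t=cv2.imread('pics/t2.png')[:,:,::-1].copy();ct=cam('top')
for st,ce in redblob('top',t): print(st,ce,onz(ct,ce,88))
H,S,V=cv2.split(cv2.cvtColor(t,cv2.COLOR_RGB2HSV))
n,l,st,ce=cv2.connectedComponentsWithStats(((H>10)&(H<28)&(S>110)&(V>80)).astype(np.uint8))
for i in range(1,n):
  if 40<st[i,4]<100: print('brass',ce[i],onz(ct,ce[i],12))
E
```

```text
edge [534.1 -93.7 101. ] [664.7 -97.8 101. ]
pack side [ 537.6 -104.   101. ] [ 535.9 -243.7  101. ]
rod1 [369.2 -16.2   8. ] [516.5 -58.7   6. ]
[   0   78   73   54 2298] [ 43.9 107.3] [792.6 630.2  88. ]
[112  99  10  11  82] [116.5 104. ] [800.7 438.2  88. ]
[462 170  37  21 313] [480.6 179.9] [ 612.9 -492.9   88. ]
[399 182  10   8  59] [403.9 185.6] [ 596.4 -297.8   88. ]
[327 211  11   3  33] [332. 212.] [ 528.3 -117.1   88. ]
brass [256.5 268.7] [379.6  78.6  12. ]
brass [292.1 273.2] [368.7 -15.9  12. ]
brass [218.3 310.2] [269.  178.3  12. ]
```

View pics/c2.png

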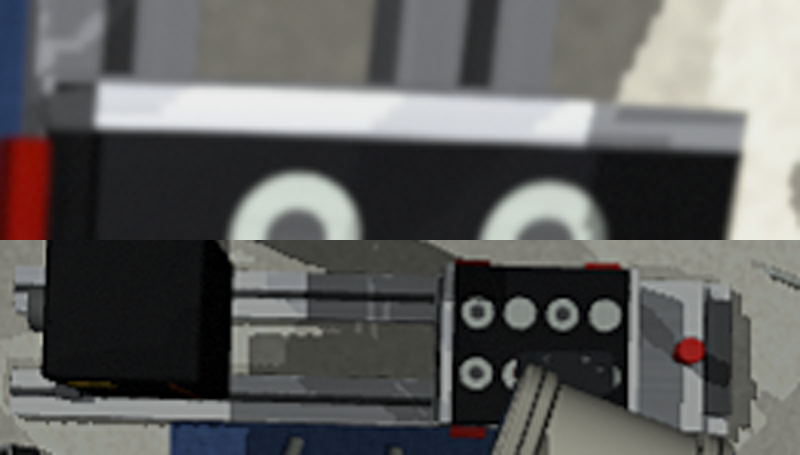

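The end-plate edge and the handle travel agree that the station is yawed about -1.75°. I'll tilt the camera in front of the pack to view the bore mouths.

Request:
servo_tool:
  plan:
    - [[-1, 0.73, 0.64, -0.22, -1, 0, 0], [-1, 0.73, 0.64, -0.22, -1, 0, 0], [-1, 0.73, 0.64, -0.22, -1, 0, 0], [-1, 0.73, 0.64, -0.22, -1, 0, 0], [-1, 0, 0, 0, 0, 0, -0.35]]

```text
t: 6.93
ee_pos: [605.9, -65.8, 246.9]
orientation: [2.054, 2.007, -0.364]
ft_force: [-0.7, 0.2, 0.7]
width: 87.8
grasp_force: 0.0
```

Request:
servo_tool:
  plan:
    - [[-1, 0, 0, 0, 0, 0, 0], [-1, 0, 0, 0, 0, 0, 0], [-1, 0, 0, 0, 0, 0, 0]]

```text
t: 7.18
ee_pos: [600.6, -72.1, 249.3]
orientation: [2.064, 2.005, -0.365]
ft_force: [-0.4, -0.1, 0.0]
width: 87.9
grasp_force: 0.0
```

```bash
python3 - <<'E'
from h import *
o=pose(); im=snap('wrist','w3.png')
np.savez('w3.npz',**{k:o[k] for k in('ee_pos','orientation')})
c=cam('wrist',o); im=cv2.imread('pics/w3.png')
p=proj(c,[[537,-95,100],[667,-99,60]]);print(p)
x0,x1=int(p[:,0].min())-15,int(p[:,0].max())+15;y0,y1=int(p[:,1].min())-15,int(p[:,1].max())+25
print(x0,y0,x1,y1); k=780/(x1-x0); print(k)
cv2.imwrite('pics/c3.png',cv2.resize(im[y0:y1,x0:x1],None,fx=k,fy=k,interpolation=cv2.INTER_CUBIC))
E
```

```text
t7.2 p [600.6 -72.1 249.3] yawY -1.68 z [-0.011 -0.342 -0.94 ] F [-0.4 -0.1  0. ] w 87.9 g 0.0
[[230.1772966  177.94794394]
 [406.93174315 153.10042679]]
215 138 421 202
3.7864077669902914
```

View pics/c3.png

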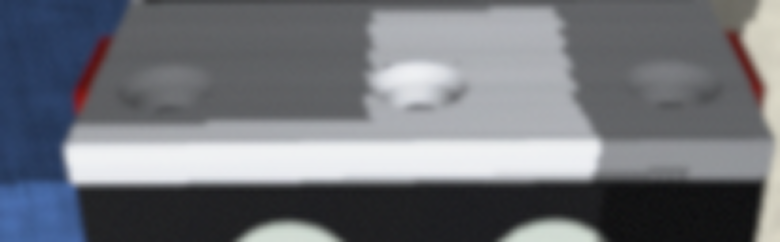

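The three bore mouths show at crop (167,88), (418,84) and (672,83).

```bash
python3 - <<'E'
from h import *
np.set_printoptions(precision=1,suppress=True)
d=np.load('w3.npz'); c=cam('wrist',d);k=3.7864
P=[onz(c,(215+u/k,138+v/k),75) for u,v in((167,87),(418,84),(672,82))]
print(P,[np.linalg.norm(P[i+1]-P[i]) for i in(0,1)])
print('edge',[onz(c,(215+u/k,138+v/k),101) for u,v in((72,142),(765,136))])
# tray/tote from top+side
t=cam('top');s=cam('side')
print('rod0 top',onz(t,(276,216),6))
E
```

```text
[array([553.2, -95.2,  75. ]), array([602.8, -96. ,  75. ]), array([652.9, -96.9,  75. ])] [np.float64(49.61658169939172), np.float64(50.100441077507966)]
edge [array([540.3, -92.6, 101. ]), array([665.1, -94.9, 101. ])]
rod0 top [519.7  29.    6. ]
```

The bores come out at x≈553, 603 and 653, y≈-96, with 50 mm spacing, which matches the description. Next I'll go above rod 1, untilting and yawing on the way.

Request:
servo_tool:
  plan:
    - [[-1, -0.6, 0, 0, 1, -0.03, 0], [-1, -0.6, 0, 0, 1, -0.03, 0], [-1, -0.6, 0, 0, 1, -0.03, 0], [-1, -0.6, 0, 0, 1, -0.03, 0], [-1, -0.253, 0.155, -0.2, 0, 0, 0.945]]

```text
t: 7.65
ee_pos: [492.3, -67.3, 243.1]
orientation: [-2.166, -2.275, -0.007]
ft_force: [0.0, 0.7, -0.6]
width: 87.9
grasp_force: 0.0
```

Request:
servo_tool:
  plan:
    - [[-1, -0.253, 0.155, -0.2, 0, 0, 0.945], [-1, -0.253, 0.155, -0.2, 0, 0, 0.945], [-1, -0.253, 0.155, -0.2, 0, 0, 0.945], [-1, -0.253, 0.155, -0.2, 0, 0, 0.945], [-1, 0, 0, 0, 0, 0, 0.945]]

```text
t: 8.07
ee_pos: [451.0, -40.4, 208.7]
orientation: [-1.643, -2.674, 0.002]
ft_force: [-1.1, 0.3, -0.1]
width: 87.9
grasp_force: 0.0
```

Request:
servo_tool:
  plan:
    - [[-1, 0, 0, 0, 0, 0, 0.945], [-1, 0, 0, 0, 0, 0, 0.945], [-1, 0, 0, 0, 0, 0, 0.945], [-1, 0, 0, 0, 0, 0, 0.945], [-1, 0, 0, 0, 0, 0, 0.945]]

```text
t: 8.48
ee_pos: [453.9, -41.2, 210.2]
orientation: [1.062, 2.955, 0.001]
ft_force: [0.2, -0.4, -0.6]
width: 87.7
grasp_force: 0.0
```

Request:
servo_tool:
  plan:
    - [[-1, 0, 0, 0, 0, 0, 0.945], [-1, 0, 0, 0, 0, 0, 0.945], [-1, 0, 0, 0, 0, 0, 0.945], [-1, 0, 0, 0, 0, 0, 0.945], [-1, 0, 0, 0, 0, 0, 0.945]]

```text
t: 8.9
ee_pos: [453.8, -41.2, 210.2]
orientation: [0.435, 3.11, -0.0]
ft_force: [0.0, -0.3, 0.1]
width: 87.6
grasp_force: 0.0
```

Request:
servo_tool:
  plan:
    - [[-1, 0, 0, 0, 0, 0, 0], [-1, 0, 0, 0, 0, 0, 0], [-1, 0, 0, 0, 0, 0, 0]]

```text
t: 9.15
ee_pos: [454.0, -40.5, 209.8]
orientation: [0.443, 3.11, -0.0]
ft_force: [0.9, 0.2, 0.4]
width: 87.8
grasp_force: 0.0
```

```bash
python3 - <<'E'
from h import *
o=pose(); im=snap('wrist','w4.png')
np.savez('w4.npz',**{k:o[k] for k in('ee_pos','orientation')})
E
```

```text
t9.2 p [454.  -40.5 209.8] yawY 73.78 z [ 0.001 -0.    -1.   ] F [0.9 0.2 0.4] w 87.8 g 0.0
```

View pics/w4.png

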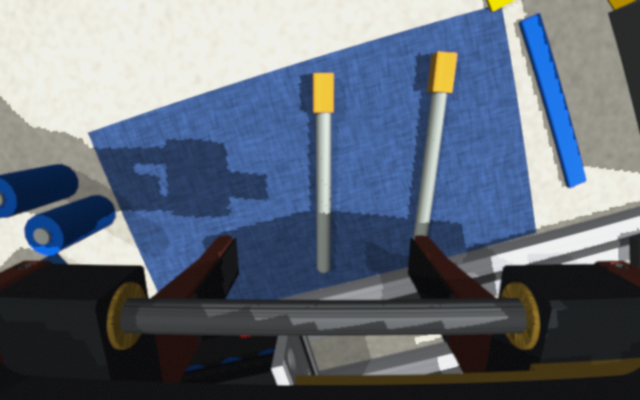

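Rod 1 lies straight down the image, from head (323,73) to tip (323,271). Rod 0's head is at (443,72), and its shaft runs down to about (422,232).

```bash
python3 - <<'E'
from h import *
np.set_printoptions(precision=1,suppress=True)
d=np.load('w4.npz'); c=cam('wrist',d)
sh=onz(c,(323.5,112),14);tip=onz(c,(323,271),6);hm=onz(c,(323,92),16)
print(sh,tip,hm,np.degrees(np.arctan2(*(tip-sh)[[1,0]])),np.linalg.norm((tip-sh)[:2]))
u=(tip-sh)[:2];u/=np.linalg.norm(u);g=tip[:2]-65*u;print('grip',g,'delta',g-d['ee_pos'][:2])
a=onz(c,(441,93),14);b=onz(c,(443,72),16);e=onz(c,(422,232),7);print('rod0',b,a,e,np.degrees(np.arctan2(*(e-a)[[1,0]])))
E
```

```text
[384.8 -20.5  14. ] [519.5 -60.    6. ] [370.2 -16.7  16. ] -16.35429404774819 140.35846004448305
grip [457.1 -41.7] delta [ 3.2 -1.2]
rod0 [381.1  76.8  16. ] [396.1  72.6  14. ] [507.6  35.    7. ] -18.66338312755697
```

Request:
servo_tool:
  plan:
    - [[0.1, 0.08, -0.03, -0.8, 0, 0, 0], [0.1, 0, 0, -0.9, 0, 0, 0], [0.1, 0, 0, -0.9, 0, 0, 0], [0.1, 0, 0, -0.4, 0, 0, 0], [0.1, 0, 0, -0.17, 0, 0, 0]]

```text
t: 9.62
ee_pos: [455.8, -41.0, 80.2]
orientation: [-0.439, -3.106, 0.0]
ft_force: [-3.0, 3.8, 38.9]
width: 58.1
grasp_force: 21.1
```

Request:
servo_tool:
  plan:
    - [[1, 0, 0, 0, 0, 0, 0], [1, 0, 0, 0, 0, 0, 0], [1, 0, 0, 0, 0, 0, 0], [1, 0, 0, 0, 0, 0, 0], [1, 0, 0, 0, 0, 0, 0]]

```text
t: 10.03
ee_pos: [457.8, -41.1, 83.3]
orientation: [0.438, 3.11, -0.0]
ft_force: [-0.1, 0.1, 0.3]
width: 24.4
grasp_force: 0.0
```

Request:
servo_tool:
  plan:
    - [[1, 0, 0, 0, 0, 0, 0], [1, 0, 0, 0, 0, 0, 0], [1, 0, 0, 0, 0, 0, 0], [1, 0, 0, 0, 0, 0, 0], [1, 0, 0, 0, 0, 0, 0]]

```text
t: 10.45
ee_pos: [457.5, -41.1, 82.9]
orientation: [0.438, 3.11, -0.0]
ft_force: [-0.8, -0.1, 5.4]
width: 11.2
grasp_force: 30.0
```

Gripped at 11.2 mm. I'll lift, rotate to the insertion heading and shift over at bore height.

Request:
servo_tool:
  plan:
    - [[1, 0, 0, 0.4, 0, 0, 0], [1, 0, 0, 0.8, 0, 0, 0], [1, 0, 0, 0.505, 0, 0, 0], [1, 0, 0.05, 0, 0, 0, -0.94], [1, 0, 0.05, 0, 0, 0, -0.94]]

```text
t: 10.87
ee_pos: [457.9, -37.1, 152.0]
orientation: [0.696, 3.061, 0.0]
ft_force: [-0.3, -0.1, -1.9]
width: 11.3
grasp_force: 30.0
```

Request:
servo_tool:
  plan:
    - [[1, 0, 0.05, 0, 0, 0, -0.94], [1, 0, 0.05, 0, 0, 0, -0.94], [1, 0, 0.05, 0, 0, 0, -0.94], [1, 0, 0.05, 0, 0, 0, -0.94], [1, 0, 0.05, 0, 0, 0, -0.94]]

```text
t: 11.28
ee_pos: [457.0, -26.9, 150.6]
orientation: [-1.306, -2.856, 0.0]
ft_force: [1.1, -0.6, -0.8]
width: 11.2
grasp_force: 30.0
```

Request:
servo_tool:
  plan:
    - [[1, 0, 0, 0, 0, 0, -0.94], [1, 0, 0, 0, 0, 0, -0.94], [1, 0, 0, 0, 0, 0, -0.94], [1, 0, 0, 0, 0, 0, -0.94], [1, 0, 0, 0, 0, 0, -0.94]]

```text
t: 11.7
ee_pos: [457.0, -27.0, 150.6]
orientation: [-1.86, -2.531, 0.001]
ft_force: [0.0, -0.2, -1.4]
width: 11.1
grasp_force: 30.0
```

Request:
servo_tool:
  plan:
    - [[1, 0, 0, 0, 0, 0, -0.94], [1, 0, 0, 0, 0, 0, -0.94], [1, 0, 0, 0, 0, 0, -0.94], [1, 0, 0, 0, 0, 0, -0.94], [1, 0, 0, 0, -0.15, 0, 0]]

```text
t: 12.12
ee_pos: [457.0, -27.2, 150.6]
orientation: [2.244, 2.187, -0.015]
ft_force: [0.5, 0.1, -1.2]
width: 11.2
grasp_force: 30.0
```

Request:
servo_tool:
  plan:
    - [[1, 0, 0, 0, 0, 0, 0], [1, 0, 0, 0, 0, 0, 0], [1, 0, 0, 0, 0, 0, 0]]

```text
t: 12.37
ee_pos: [457.1, -27.0, 150.7]
orientation: [2.238, 2.192, -0.015]
ft_force: [0.5, 0.2, -1.3]
width: 10.8
grasp_force: 30.0
```

```bash
python3 - <<'E'
from h import *
pose(); snap('wrist','w5.png')
E
```

```text
t12.4 p [457.1 -27.  150.7] yawY -1.18 z [-0.001 -0.013 -1.   ] F [ 0.5  0.2 -1.3] w 10.8 g 30.0
```

View pics/w5.png

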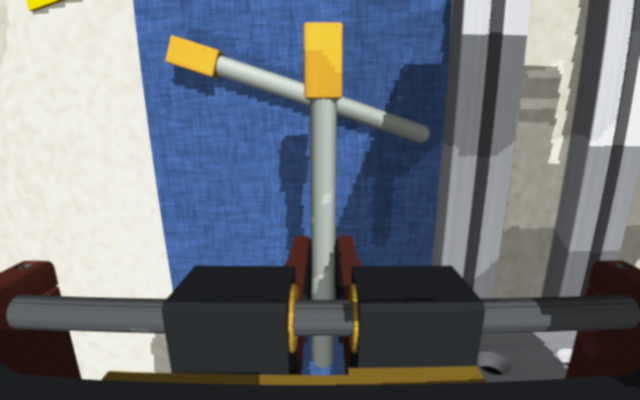

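The rod is held straight, with its head at (323,60). I'll compare that with the predicted projection.

```bash
python3 - <<'E'
from h import *
np.set_printoptions(precision=1,suppress=True)
o=pose();c=cam('wrist',o)
g=o['ee_pos'].copy();ax=np.array([.022,1,0])
for z in (70,75,80):print(z,proj(c,[[*(g[:2]+ax[:2]*75),z+8],[*(g[:2]+ax[:2]*105),z+8]]))
im=cv2.imread('pics/w5.png');H,S,V=cv2.split(cv2.cvtColor(im,cv2.COLOR_BGR2HSV))
m=((H>10)&(H<30)&(S>110)&(V>100)); m[:, :290]=0;m[150:]=0;m[:,360:]=0;ys,xs=np.nonzero(m);print(xs.min(),xs.max(),ys.min(),ys.max(),xs[ys>90].mean(),xs[ys<30].mean())
print('shoulder at z83',onz(c,(323,97),83),'rear',onz(c,(323,22),83), g)
E
```

```text
t12.4 p [457.2 -27.  150.7] yawY -1.19 z [-0. -0. -1.] F [-1.  -0.7 -0.6] w 11.3 g 30.0
70 [[320.6  98.1]
 [320.6  23.9]]
75 [[320.5  97.6]
 [320.6  20.7]]
80 [[320.5  97. ]
 [320.5  17.3]]
304 342 23 98 322.8290909090909 322.93283582089555
shoulder at z83 [459.9  48.2  83. ] rear [460.5  77.5  83. ] [457.2 -27.  150.7]
```

The rod sits where expected. The wrist camera shows about a 1 mm x bias, and the grip on the handle gives bore1 ≈ (601.8,-96.5), so bore2 ≈ (651.8,-97.5). I'll move in front of bore2.

Request:
servo_tool:
  plan:
    - [[1, 0.7, 0, 0.01, 0, 0, 0], [1, 0.8, 0, 0, 0, 0, 0], [1, 0.8, 0, 0, 0, 0, 0], [1, 0.8, 0, 0, 0, 0, 0], [1, 0.8, 0, 0, 0, 0, 0]]

```text
t: 12.83
ee_pos: [614.6, -27.1, 151.1]
orientation: [2.238, 2.192, -0.014]
ft_force: [0.8, 0.3, -0.4]
width: 11.1
grasp_force: 30.0
```

Request:
servo_tool:
  plan:
    - [[1, 0.6, 0, 0, 0, 0, 0], [1, 0.4, 0, 0, 0, 0, 0], [1, 0, 0, 0, 0, 0, 0], [1, 0, 0, 0, 0, 0, 0], [1, 0, 0, 0, 0, 0, 0]]

```text
t: 13.25
ee_pos: [651.9, -27.0, 150.6]
orientation: [2.239, 2.193, -0.017]
ft_force: [-1.0, 0.4, -2.4]
width: 10.9
grasp_force: 30.0
```

```bash
python3 - <<'E'
from h import *
pose(); snap('wrist','w6.png'); snap('side','s6.png')
a=cv2.imread('pics/w6.png');b=cv2.imread('pics/s6.png')
cv2.imwrite('pics/c6.png',np.hstack([cv2.resize(a,(400,250)),cv2.resize(b[120:260,220:420],(357,250))]))
E
```

```text
t13.2 p [651.9 -27.  150.6] yawY -1.21 z [-0.002 -0.013 -1.   ] F [-1.   0.4 -2.4] w 10.9 g 30.0
```

Request:
servo_tool:
  plan:
    - [[1, 0.015, -0.1, 0.01, 0, 0, 0], [1, 0, -0.1, 0, 0, 0, 0], [1, 0, -0.1, 0, 0, 0, 0], [1, 0, -0.1, 0, 0, 0, 0], [1, 0, 0, 0, 0, 0, 0]]

```text
t: 13.77
ee_pos: [653.8, -44.0, 151.7]
orientation: [2.239, 2.19, -0.014]
ft_force: [0.2, 0.5, -0.1]
width: 11.2
grasp_force: 30.0
```

```bash
python3 -c "
from h import *
pose()"
```

```text
t13.8 p [653.8 -44.  151.7] yawY -1.26 z [ 0.    -0.013 -1.   ] F [ 0.2  0.5 -0.1] w 11.2 g 30.0
```

The tip is about 11 mm in with no force. I'll push on.

Request:
servo_tool:
  plan:
    - [[1, -0.003, -0.15, 0, 0, 0, 0], [1, -0.004, -0.2, 0, 0, 0, 0], [1, -0.004, -0.2, 0, 0, 0, 0], [1, -0.004, -0.2, 0, 0, 0, 0], [1, -0.003, -0.15, 0, 0, 0, 0]]

```text
t: 14.18
ee_pos: [653.1, -80.3, 151.6]
orientation: [2.239, 2.191, -0.015]
ft_force: [0.2, -0.7, -0.5]
width: 11.2
grasp_force: 30.0
```

```bash
python3 -c "
from h import *
pose()"
```

```text
t14.2 p [653.1 -80.3 151.6] yawY -1.25 z [-0.    -0.013 -1.   ] F [ 0.2 -0.7 -0.5] w 11.2 g 30.0
```

Request:
servo_tool:
  plan:
    - [[0.3, 0, 0, 0, 0, 0, 0], [0.3, 0, 0, 0, 0, 0, 0], [0.3, 0, 0, 0, 0, 0, 0], [0.3, 0, 0, 0, 0, 0, 0], [0.3, 0.003, 0.2, -0.1, 0, 0, 0]]

```text
t: 14.6
ee_pos: [653.9, -71.5, 148.3]
orientation: [2.238, 2.19, -0.013]
ft_force: [0.5, -0.1, -0.6]
width: 30.5
grasp_force: 0.0
```

Request:
servo_tool:
  plan:
    - [[0.3, 0.01, 0.5, -0.1, 0, 0, 0], [0.3, 0.01, 0.5, 0, 0, 0, 0], [0.3, 0.006, 0.3, 0, 0, 0, 0], [0.3, 0, 0, 0, 0.15, 0, 0], [1, 0, 0, 0, 0, 0, 0]]

```text
t: 15.02
ee_pos: [654.4, -18.3, 143.6]
orientation: [-2.242, -2.199, -0.001]
ft_force: [-0.3, -0.4, 0.3]
width: 27.2
grasp_force: 0.0
```

Request:
servo_tool:
  plan:
    - [[1, 0, 0, 0, 0, 0, 0], [1, 0, 0, 0, 0, 0, 0], [1, 0, 0, 0, 0, 0, 0], [1, 0, 0, 0, 0, 0, 0], [1, 0, 0, 0, 0, 0, 0]]

```text
t: 15.43
ee_pos: [654.2, -19.8, 143.6]
orientation: [-2.245, -2.197, 0.001]
ft_force: [-1.1, -2.3, 0.7]
width: 11.2
grasp_force: 30.0
```

```bash
python3 -c "
from h import *
pose();snap('wrist','w7.png')"
```

```text
t15.4 p [654.2 -19.8 143.6] yawY -1.25 z [-0. -0. -1.] F [-1.1 -2.3  0.7] w 11.2 g 30.0
```

View pics/w7.png

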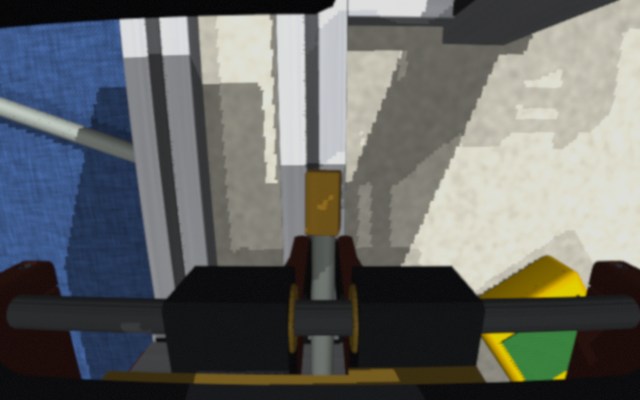

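The regrip is on the shaft just ahead of the head, which is at (322,203). Pushing again, then regripping on the head.

Request:
servo_tool:
  plan:
    - [[1, -0.005, -0.25, 0, 0, 0, 0], [1, -0.006, -0.3, 0, 0, 0, 0], [1, -0.006, -0.3, 0, 0, 0, 0], [1, -0.006, -0.3, 0, 0, 0, 0], [1, -0.005, -0.25, 0, 0, 0, 0]]

```text
t: 15.9
ee_pos: [653.4, -70.0, 146.3]
orientation: [-2.242, -2.191, -0.009]
ft_force: [-9.5, 31.2, 28.6]
width: 11.1
grasp_force: 30.2
```

Request:
servo_tool:
  plan:
    - [[0.2, 0, 0, 0, 0, 0, 0], [0.2, 0, 0, 0, 0, 0, 0], [0.2, 0, 0, 0, 0, 0, 0], [0.2, 0, 0, 0, 0, 0, 0], [0.2, 0.003, 0.2, 0, 0, 0, 0]]

```text
t: 16.32
ee_pos: [653.3, -68.1, 143.3]
orientation: [-2.246, -2.196, 0.001]
ft_force: [-0.1, -0.5, -0.3]
width: 34.9
grasp_force: 0.0
```

Request:
servo_tool:
  plan:
    - [[0.2, 0.01, 0.4, 0, 0, 0, 0], [0.2, 0.005, 0.25, 0, 0, 0, 0], [0.2, 0, 0, 0, 0, 0, 0], [1, 0, 0, 0, 0, 0, 0], [1, 0, 0, 0, 0, 0, 0]]

```text
t: 16.73
ee_pos: [653.9, -40.6, 143.6]
orientation: [-2.244, -2.199, 0.0]
ft_force: [-0.2, -0.3, 0.1]
width: 25.4
grasp_force: 0.0
```

Request:
servo_tool:
  plan:
    - [[1, 0, 0, 0, 0, 0, 0], [1, 0, 0, 0, 0, 0, 0], [1, 0, 0, 0, 0, 0, 0], [1, 0, 0, 0, 0, 0, 0]]

```text
t: 17.07
ee_pos: [653.8, -41.3, 143.6]
orientation: [-2.245, -2.197, 0.0]
ft_force: [0.1, 0.4, 0.0]
width: 18.1
grasp_force: 30.0
```

```bash
python3 -c "
from h import *
pose()"
```

```text
t17.1 p [653.8 -41.3 143.6] yawY -1.24 z [-0.  0. -1.] F [0.1 0.4 0. ] w 18.1 g 30.0
```

I met resistance near y=-70 (31 N). I'll look before pushing further.

```bash
python3 - <<'E'
from h import *
o=pose(); a=snap('wrist','w8.png'); b=snap('side','s8.png'); 
a=cv2.imread('pics/w8.png');b=cv2.imread('pics/s8.png');t=cam('side')
p=proj(t,[653,-60,80])[0];print(p);x,y=map(int,p)
cv2.imwrite('pics/c8.png',np.hstack([cv2.resize(a,(480,300)),cv2.resize(b[y-50:y+50,x-50:x+55],(315,300),interpolation=cv2.INTER_CUBIC)]))
E
```

```text
t17.1 p [653.8 -41.3 143.6] yawY -1.24 z [-0.  0. -1.] F [0.1 0.4 0. ] w 18.1 g 30.0
[289.9712699  183.53326991]
```

View pics/c8.png

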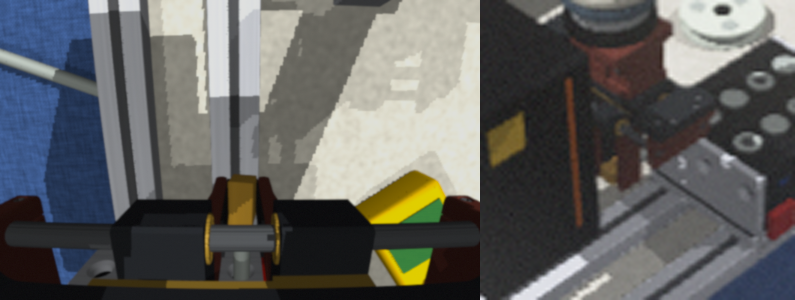

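The head is between the pads with its rear end at about y=-27. The shaft had drooped at the last grip and wedged slightly. With 100 mm engaged the pitch is now small, so I'll push gently.

Request:
servo_tool:
  plan:
    - [[1, -0.003, -0.1, 0.005, 0, 0, 0], [1, -0.004, -0.12, 0.005, 0, 0, 0], [1, -0.004, -0.12, 0, 0, 0, 0], [1, 0, 0, 0, 0, 0, 0]]

```text
t: 17.5
ee_pos: [653.5, -55.8, 144.0]
orientation: [2.246, 2.197, -0.0]
ft_force: [0.5, -1.1, -2.3]
width: 17.2
grasp_force: 30.0
```

```bash
python3 -c "
from h import *
pose()"
```

```text
t17.5 p [653.5 -55.8 144. ] yawY -1.26 z [-0. -0. -1.] F [ 0.5 -1.1 -2.3] w 17.2 g 30.0
```

Request:
servo_tool:
  plan:
    - [[1, -0.003, -0.12, 0, 0, 0, 0], [1, -0.003, -0.12, 0, 0, 0, 0], [1, -0.003, -0.12, 0, 0, 0, 0], [1, -0.002, -0.08, 0, 0, 0, 0], [1, 0, 0, 0, 0, 0, 0]]

```text
t: 17.92
ee_pos: [653.0, -73.1, 144.0]
orientation: [-2.246, -2.197, 0.0]
ft_force: [0.2, 0.5, -0.7]
width: 17.2
grasp_force: 30.0
```

Request:
servo_tool:
  plan:
    - [[1, -0.002, -0.08, 0, 0, 0, 0], [1, -0.002, -0.05, 0, 0, 0, 0], [1, 0, 0, 0, 0, 0, 0]]

```text
t: 18.17
ee_pos: [652.9, -77.8, 144.0]
orientation: [-2.245, -2.198, 0.0]
ft_force: [0.3, 0.2, -1.2]
width: 17.5
grasp_force: 30.0
```

Request:
servo_tool:
  plan:
    - [[1, 0, -0.06, 0, 0, 0, 0], [1, 0, -0.06, 0, 0, 0, 0], [1, 0, 0, 0, 0, 0, 0]]

```text
t: 18.42
ee_pos: [652.8, -80.2, 144.0]
orientation: [-2.243, -2.195, -0.003]
ft_force: [0.1, 10.8, -0.3]
width: 17.4
grasp_force: 30.0
```

Request:
servo_tool:
  plan:
    - [[1, 0, -0.04, 0, 0, 0, 0], [1, 0, -0.04, 0, 0, 0, 0], [1, 0, 0, 0, 0, 0, 0]]

```text
t: 18.67
ee_pos: [652.7, -80.9, 144.1]
orientation: [-2.242, -2.193, -0.006]
ft_force: [-0.9, 22.2, 2.5]
width: 17.0
grasp_force: 30.0
```

Request:
servo_tool:
  plan:
    - [[0.1, 0, 0.05, 0, 0, 0, 0], [0.1, 0, 0, 0, 0, 0, 0], [0.1, 0, 0, 0, 0, 0, 0], [0.1, 0, 0, 0, 0, 0, 0], [0.1, 0, 0, 0.2, 0, 0, 0]]

```text
t: 19.08
ee_pos: [652.0, -83.9, 150.9]
orientation: [-2.244, -2.196, 0.003]
ft_force: [-0.7, 0.1, -1.4]
width: 39.4
grasp_force: 0.0
```

Request:
servo_tool:
  plan:
    - [[0.1, 0, 0, 0.8, 0, 0, 0], [-0.3, 0, 0, 1, 0, 0, 0], [-1, -0.8, 0, 0.7, 0, 0, 0], [-1, -0.8, 0, 0, 0, 0, 0.8], [-1, -0.8, 0.2, 0, 0, 0, 1]]

```text
t: 19.5
ee_pos: [557.8, -76.7, 254.2]
orientation: [2.06, 2.366, 0.004]
ft_force: [0.5, 0.4, 0.0]
width: 62.5
grasp_force: 0.0
```

Request:
servo_tool:
  plan:
    - [[-1, -0.8, 0.5, 0, 0, 0, 1], [-1, -0.8, 0.5, 0, 0, 0, 1], [-1, -0.8, 0.5, 0, 0, 0, 1], [-1, 0, 0.5, 0, 0, 0, 1], [-1, 0, 0, 0, 0, 0, 0]]

```text
t: 19.92
ee_pos: [459.9, 6.1, 252.2]
orientation: [-1.617, -2.693, -0.001]
ft_force: [0.4, -0.7, -0.0]
width: 87.9
grasp_force: 0.0
```

```bash
python3 - <<'E'
from h import *
o=pose(); snap('wrist','w9.png'); snap('top','t9.png');snap('side','s9.png')
np.savez('w9.npz',**{k:o[k] for k in('ee_pos','orientation')})
a=cv2.imread('pics/w9.png');b=cv2.imread('pics/s9.png')
cv2.imwrite('pics/c9.png',np.hstack([cv2.resize(a,(480,300)),cv2.resize(b[130:250,230:350],(300,300),interpolation=cv2.INTER_CUBIC)]))
E
```

```text
t19.9 p [459.9   6.1 252.2] yawY 28.05 z [-0.  0. -1.] F [ 0.4 -0.7 -0. ] w 87.9 g 0.0
```

View pics/c9.png

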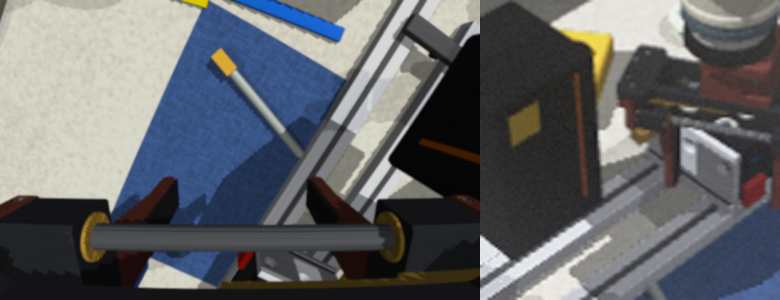

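Wrist view: rod 0's head is at about (297,83) and its tip at (402,204) in full-picture pixels. I have one picture view left, so from here I'll measure numerically.

```bash
cat >> h.py <<'E'
def rodfind(im,c,box=(0,265,0,640)):
    """head: brass blob in wrist image; shaft: grey low-sat pixels along the ray from it"""
    H,S,V=cv2.split(cv2.cvtColor(im,cv2.COLOR_RGB2HSV))
    m=((H>10)&(H<24)&(S>120)&(V>90)).astype(np.uint8); m[box[1]:]=0;m[:box[0]]=0;m[:,:box[2]]=0;m[:,box[3]:]=0
    n,l,st,ce=cv2.connectedComponentsWithStats(m)
    out=[]
    for i in range(1,n):
        if 150<st[i,4]<2500:
            r=cv2.minAreaRect(np.argwhere(l==i)[:,::-1].astype(np.float32)); out.append((ce[i],r,st[i]))
    return out
E
python3 - <<'E'
from h import *
np.set_printoptions(precision=1,suppress=True)
d=np.load('w9.npz');c=cam('wrist',d);im=cv2.imread('pics/w9.png')[:,:,::-1].copy()
for ce,r,st in rodfind(im,c): print(ce,r,onz(c,ce,14))
a=onz(c,(297,83),14);b=onz(c,(402,204),6);print(a,b,np.linalg.norm((a-b)[:2]),np.degrees(np.arctan2(*(b-a)[[1,0]])))
g=(cv2.cvtColor(cv2.imread('pics/w9.png'),cv2.COLOR_BGR2HSV))
for k in np.linspace(0.8,1.1,16):
    p=np.array([297,83])+k*np.array([105,121]);print(round(k,2),p.astype(int),g[int(p[1]),int(p[0])])
E
```

```text
[298.1  82.8] ((298.2930603027344, 82.98274993896484), (34.880882263183594, 18.08638572692871), 49.76364517211914) [394.5  82.9  14. ]
[393.7  82.3  14. ] [537.5  30.    6. ] 153.07029359713718 -19.99995251431622
0.8 [381 179] [60 13 99]
0.82 [383 182] [ 60  10 100]
0.84 [385 184] [60 10 99]
0.86 [387 187] [ 66  13 101]
0.88 [389 189] [ 66  13 100]
0.9 [391 191] [66 13 98]
0.92 [393 194] [ 65  15 100]
0.94 [395 196] [66 13 99]
0.96 [397 199] [ 60  10 100]
0.98 [399 201] [66 13 99]
1.0 [402 204] [60 13 96]
1.02 [404 206] [70 10 79]
1.04 [406 208] [110  10  76]
1.06 [408 211] [114  10 128]
1.08 [410 213] [115  12 132]
1.1 [412 216] [114  10 129]
```

Rod 0 has been nudged about 14 mm in +x since the start (its tip is now at about (538,30)). I'll rotate here, clear of the housing, then shift over the rod and measure again.

Request:
servo_tool:
  plan:
    - [[-1, 0, 0, 0, 0, 0, 0.932], [-1, 0, 0, 0, 0, 0, 0.932], [-1, 0, 0, 0, 0, 0, 0.932], [-1, 0, 0, 0, 0, 0, 0.932], [-1, 0, 0, 0, 0, 0, 0.932]]

```text
t: 20.48
ee_pos: [462.6, 3.4, 251.5]
orientation: [1.045, 2.962, -0.0]
ft_force: [0.5, 0.3, -0.0]
width: 87.9
grasp_force: 0.0
```

Request:
servo_tool:
  plan:
    - [[-1, 0, 0, 0, 0, 0, 0.932], [-1, 0, 0, 0, 0, 0, 0.932], [-1, 0, 0, 0, 0, 0, 0.932], [-1, 0, 0, 0, 0, 0, 0.932], [-1, 0.087, 0.405, -0.35, 0, 0, 0]]

```text
t: 20.9
ee_pos: [467.1, 18.5, 239.1]
orientation: [0.552, 3.089, -0.0]
ft_force: [0.6, 0.4, 0.2]
width: 87.8
grasp_force: 0.0
```

Request:
servo_tool:
  plan:
    - [[-1, 0.087, 0.405, -0.35, 0, 0, 0], [-1, 0.087, 0.405, -0.35, 0, 0, 0], [-1, 0, 0, 0, 0, 0, 0], [-1, 0, 0, 0, 0, 0, 0], [-1, 0, 0, 0, 0, 0, 0]]

```text
t: 21.32
ee_pos: [472.6, 52.3, 209.7]
orientation: [-0.554, -3.092, 0.001]
ft_force: [-0.0, 0.4, 0.8]
width: 87.8
grasp_force: 0.0
```

```bash
python3 - <<'E'
from h import *
np.set_printoptions(precision=1,suppress=True)
o=pose();im=snap('wrist','w10.png');c=cam('wrist',o)
for ce,r,st in rodfind(im,c): print(ce,r,onz(c,ce,14))
hsv=cv2.cvtColor(im,cv2.COLOR_RGB2HSV)
# shaft: per row, low-sat run between x 290..360
for y in range(60,300,12):
    row=hsv[y,285:365]; xs=np.nonzero((row[:,1]<45))[0]+285
    print(y,(xs.min(),xs.max(),len(xs)) if len(xs) else None,end=' ')
E
```

```text
t21.3 p [472.6  52.3 209.7] yawY 69.67 z [-0. -0. -1.] F [-0.   0.4  0.8] w 87.8 g 0.0
[325.9  96.1] ((326.0, 96.5), (39.0, 20.0), 90.0) [394.2  83.3  14. ]
60 None 72 None 84 (np.int64(337), np.int64(337), 1) 96 (np.int64(337), np.int64(337), 1) 108 None 120 (np.int64(319), np.int64(332), 14) 132 (np.int64(319), np.int64(332), 14) 144 (np.int64(318), np.int64(332), 15) 156 (np.int64(318), np.int64(331), 14) 168 (np.int64(318), np.int64(331), 14) 180 (np.int64(318), np.int64(331), 14) 192 (np.int64(318), np.int64(331), 14) 204 (np.int64(318), np.int64(331), 14) 216 (np.int64(318), np.int64(330), 13) 228 (np.int64(318), np.int64(330), 13) 240 (np.int64(318), np.int64(329), 12) 252 (np.int64(317), np.int64(329), 13) 264 (np.int64(317), np.int64(364), 26) 276 (np.int64(314), np.int64(364), 51) 288 (np.int64(285), np.int64(364), 80)
```

Rod 0's head-mid is at (394,83), so the grip point is (472,55). Descending and gripping.

Request:
servo_tool:
  plan:
    - [[0.1, -0.01, 0.065, -0.8, 0, 0, 0], [0.1, 0, 0, -0.8, 0, 0, 0], [0.1, 0, 0, -0.7, 0, 0, 0], [0.1, 0, 0, -0.5, 0, 0, 0], [0.1, 0, 0, -0.2, 0, 0, 0]]

```text
t: 21.78
ee_pos: [470.9, 54.8, 87.8]
orientation: [-0.555, -3.09, 0.001]
ft_force: [0.1, -0.0, 1.1]
width: 58.2
grasp_force: 0.0
```

Request:
servo_tool:
  plan:
    - [[0.1, 0, 0, -0.1, 0, 0, 0], [0.1, 0, 0, -0.07, 0, 0, 0], [1, 0, 0, 0, 0, 0, 0], [1, 0, 0, 0, 0, 0, 0], [1, 0, 0, 0, 0, 0, 0]]

```text
t: 22.2
ee_pos: [472.3, 55.8, 83.7]
orientation: [0.553, 3.091, 0.001]
ft_force: [0.6, 0.2, 0.4]
width: 24.6
grasp_force: 0.0
```

Request:
servo_tool:
  plan:
    - [[1, 0, 0, 0, 0, 0, 0], [1, 0, 0, 0, 0, 0, 0], [1, 0, 0, 0, 0, 0, 0], [1, 0, 0, 0, 0, 0, 0], [1, 0, 0, 0, 0, 0, 0]]

```text
t: 22.62
ee_pos: [471.8, 55.8, 83.2]
orientation: [0.553, 3.092, 0.0]
ft_force: [-0.0, -0.9, 7.2]
width: 11.1
grasp_force: 29.9
```

```bash
python3 -c "
from h import *
pose()"
```

```text
t22.6 p [471.8  55.8  83.2] yawY 69.71 z [ 0.001  0.    -1.   ] F [-0.  -0.9  7.2] w 11.1 g 29.9
```

Request:
servo_tool:
  plan:
    - [[1, 0, 0, 0.4, 0, 0, 0], [1, 0, 0, 0.8, 0, 0, 0], [1, 0, 0, 0.5, 0, 0, 0], [1, -0.185, -0.929, 0, 0, 0, 0], [1, -0.185, -0.929, 0, 0, 0, 0]]

```text
t: 23.03
ee_pos: [457.9, -18.1, 152.1]
orientation: [0.545, 3.09, 0.0]
ft_force: [0.0, 1.0, -1.1]
width: 11.1
grasp_force: 29.9
```

Request:
servo_tool:
  plan:
    - [[1, 0, 0, 0, 0, 0, -0.945], [1, 0, 0, 0, 0, 0, -0.945], [1, 0, 0, 0, 0, 0, -0.945], [1, 0, 0, 0, 0, 0, -0.945], [1, 0, 0, 0, 0, 0, -0.945]]

```text
t: 23.45
ee_pos: [456.6, -18.7, 150.6]
orientation: [-1.181, -2.911, 0.0]
ft_force: [0.4, -0.2, -1.2]
width: 10.7
grasp_force: 29.9
```

Request:
servo_tool:
  plan:
    - [[1, 0, 0, 0, 0, 0, -0.945], [1, 0, 0, 0, 0, 0, -0.945], [1, 0, 0, 0, 0, 0, -0.945], [1, 0, 0, 0, 0, 0, -0.945], [1, 0, 0, 0, 0, 0, -0.945]]

```text
t: 23.87
ee_pos: [456.6, -18.5, 150.6]
orientation: [-1.751, -2.608, 0.0]
ft_force: [-0.0, 0.9, -1.2]
width: 11.2
grasp_force: 29.9
```

Request:
servo_tool:
  plan:
    - [[1, 0, 0, 0, 0, 0, -0.945], [1, 0, 0, 0, 0, 0, -0.945], [1, 0, 0, 0, 0, 0, -0.945], [1, 0, 0, 0, 0, 0, -0.945], [1, 0, 0, 0, 0, 0, -0.945]]

```text
t: 24.28
ee_pos: [456.6, -18.5, 150.6]
orientation: [-2.248, -2.194, 0.0]
ft_force: [-0.2, 0.4, -1.0]
width: 11.2
grasp_force: 29.9
```

Request:
servo_tool:
  plan:
    - [[1, 0, 0, 0, -0.15, 0, 0], [1, 0, 0, 0, 0, 0, 0], [1, 0, 0, 0, 0, 0, 0]]

```text
t: 24.53
ee_pos: [456.7, -18.4, 150.6]
orientation: [2.236, 2.194, -0.014]
ft_force: [-0.2, 0.2, -1.6]
width: 11.0
grasp_force: 29.9
```

```bash
python3 - <<'E'
from h import *
np.set_printoptions(precision=1,suppress=True)
o=pose();im=snap('wrist','w11.png');c=cam('wrist',o)
for ce,r,st in rodfind(im,c): print(ce,r,st,onz(c,(ce[0],st[1]+st[3]),83))
E
```

```text
t24.5 p [456.7 -18.4 150.6] yawY -1.09 z [-0. -0. -1.] F [-0.2  0.2 -1.6] w 11.0 g 29.9
[324.2  82.9] ((325.5, 80.5), (73.0, 37.0), 90.0) [ 307   44   38   74 2472] [459.6  48.2  83. ]
```

Shoulder is at +66.6 mm from the grip, so the tip clears the mouth by about 4 mm. Moving across to bore0.

Request:
servo_tool:
  plan:
    - [[1, 0.5, 0.05, 0.02, 0, 0, 0], [1, 0.6, 0, 0, 0, 0, 0], [1, 0.6, 0, 0, 0, 0, 0], [1, 0.5, 0, 0, 0, 0, 0], [1, 0.22, 0, 0, 0, 0, 0]]

```text
t: 25.0
ee_pos: [556.3, -16.6, 151.8]
orientation: [2.235, 2.192, -0.011]
ft_force: [-0.0, 0.8, -0.6]
width: 10.9
grasp_force: 29.9
```

Request:
servo_tool:
  plan:
    - [[1, 0, 0, 0, 0, 0, 0], [1, 0, 0, 0, 0, 0, 0], [1, 0, 0, 0, 0, 0, 0]]

```text
t: 25.25
ee_pos: [551.9, -16.5, 151.0]
orientation: [2.238, 2.194, -0.017]
ft_force: [-0.1, -0.4, -1.7]
width: 11.2
grasp_force: 29.9
```

Request:
servo_tool:
  plan:
    - [[1, 0, -0.1, 0, 0, 0, 0], [1, 0, -0.1, 0, 0, 0, 0], [1, 0, -0.1, 0, 0, 0, 0], [1, 0, -0.1, 0, 0, 0, 0], [1, 0, 0, 0, 0, 0, 0]]

```text
t: 25.67
ee_pos: [553.4, -33.4, 151.5]
orientation: [2.238, 2.192, -0.014]
ft_force: [0.4, -0.0, -1.9]
width: 11.1
grasp_force: 29.9
```

```bash
python3 -c "
from h import *
pose()"
```

```text
t25.7 p [553.4 -33.4 151.5] yawY -1.19 z [-0.    -0.013 -1.   ] F [ 0.4 -0.  -1.9] w 11.1 g 29.9
```

Request:
servo_tool:
  plan:
    - [[1, -0.004, -0.2, 0, 0, 0, 0], [1, -0.005, -0.24, 0, 0, 0, 0], [1, -0.005, -0.24, 0, 0, 0, 0], [1, -0.005, -0.24, 0, 0, 0, 0], [1, -0.004, -0.2, 0, 0, 0, 0]]

```text
t: 26.08
ee_pos: [552.6, -78.7, 151.4]
orientation: [2.238, 2.192, -0.014]
ft_force: [-0.6, 0.1, -1.2]
width: 11.3
grasp_force: 29.9
```

Request:
servo_tool:
  plan:
    - [[0.3, 0, 0, 0, 0, 0, 0], [0.3, 0, 0, 0, 0, 0, 0], [0.3, 0, 0, 0, 0, 0, 0], [0.3, 0, 0, 0, 0, 0, 0], [0.3, 0.003, 0.2, -0.1, 0, 0, 0]]

```text
t: 26.5
ee_pos: [553.3, -69.6, 148.0]
orientation: [2.237, 2.191, -0.013]
ft_force: [-0.1, -0.1, 0.9]
width: 31.0
grasp_force: 0.0
```

Request:
servo_tool:
  plan:
    - [[0.3, 0.01, 0.45, -0.1, 0, 0, 0], [0.3, 0.01, 0.45, 0, 0, 0, 0], [0.3, 0.005, 0.23, 0, 0, 0, 0], [0.3, 0, 0, 0, 0.15, 0, 0], [1, 0, 0, 0, 0, 0, 0]]

```text
t: 26.92
ee_pos: [553.8, -23.5, 143.4]
orientation: [-2.241, -2.201, -0.001]
ft_force: [-0.2, -0.3, -0.1]
width: 27.1
grasp_force: 0.0
```

Request:
servo_tool:
  plan:
    - [[1, 0, 0, 0, 0, 0, 0], [1, 0, 0, 0, 0, 0, 0], [1, 0, 0, 0, 0, 0, 0], [1, 0, 0, 0, 0, 0, 0], [1, 0, 0, 0, 0, 0, 0]]

```text
t: 27.33
ee_pos: [553.7, -24.7, 143.5]
orientation: [-2.244, -2.198, 0.0]
ft_force: [0.7, -1.6, 0.1]
width: 11.1
grasp_force: 30.0
```

```bash
python3 - <<'E'
from h import *
np.set_printoptions(precision=1,suppress=True)
o=pose();im=snap('wrist','w12.png');c=cam('wrist',o)
for ce,r,st in rodfind(im,c): print(ce,r,st,onz(c,(ce[0],st[1]+st[3]),83))
E
```

```text
t27.3 p [553.7 -24.7 143.5] yawY -1.18 z [-0. -0. -1.] F [ 0.7 -1.6  0.1] w 11.1 g 30.0
[322. 208.] ((322.05291748046875, 207.9833984375), (33.152793884277344, 63.84982681274414), 1.005086064338684) [ 305  176   35   65 2102] [554.7 -10.4  83. ]
```

Request:
servo_tool:
  plan:
    - [[1, -0.003, -0.15, 0.006, 0, 0, 0], [1, -0.004, -0.2, 0.006, 0, 0, 0], [1, -0.004, -0.2, 0.006, 0, 0, 0], [1, -0.004, -0.2, 0.006, 0, 0, 0], [1, 0, 0, 0, 0, 0, 0]]

```text
t: 27.8
ee_pos: [553.3, -54.8, 145.4]
orientation: [-2.244, -2.198, -0.001]
ft_force: [-2.5, 0.1, 11.7]
width: 11.0
grasp_force: 30.0
```

```bash
python3 -c "
from h import *
pose()"
```

```text
t27.8 p [553.3 -54.8 145.4] yawY -1.18 z [ 0.     0.001 -1.   ] F [-2.5  0.1 11.7] w 11.0 g 30.0
```

Request:
servo_tool:
  plan:
    - [[1, -0.003, -0.15, 0.025, 0, 0, 0], [1, -0.004, -0.15, 0.01, 0, 0, 0], [1, -0.004, -0.1, 0, 0, 0, 0], [1, 0, 0, 0, 0, 0, 0]]

```text
t: 28.13
ee_pos: [552.6, -70.6, 146.5]
orientation: [-2.244, -2.198, -0.0]
ft_force: [-2.8, 0.6, 6.7]
width: 11.1
grasp_force: 30.0
```

Request:
servo_tool:
  plan:
    - [[0.2, 0, 0, 0, 0, 0, 0], [0.2, 0, 0, 0, 0, 0, 0], [0.2, 0, 0, 0, 0, 0, 0], [0.2, 0, 0, 0, 0, 0, 0], [0.2, 0.003, 0.2, -0.03, 0, 0, 0]]

```text
t: 28.55
ee_pos: [553.1, -62.9, 144.7]
orientation: [2.245, 2.198, 0.0]
ft_force: [-0.2, 0.2, 0.5]
width: 34.9
grasp_force: 0.0
```

Request:
servo_tool:
  plan:
    - [[0.2, 0.01, 0.35, 0, 0, 0, 0], [0.2, 0.005, 0.2, 0, 0, 0, 0], [0.2, 0, 0, 0, 0, 0, 0], [1, 0, 0, 0, 0, 0, 0], [1, 0, 0, 0, 0, 0, 0]]

```text
t: 28.97
ee_pos: [553.5, -40.1, 144.6]
orientation: [-2.243, -2.2, 0.0]
ft_force: [-0.1, -0.2, 0.4]
width: 25.1
grasp_force: 0.0
```

Request:
servo_tool:
  plan:
    - [[1, 0, 0, 0, 0, 0, 0], [1, 0, 0, 0, 0, 0, 0], [1, 0, 0, 0, 0, 0, 0], [1, 0, 0, 0, 0, 0, 0]]

```text
t: 29.3
ee_pos: [553.4, -40.5, 144.6]
orientation: [-2.244, -2.198, 0.0]
ft_force: [-0.4, -0.3, 0.1]
width: 17.2
grasp_force: 30.0
```

```bash
python3 - <<'E'
from h import *
np.set_printoptions(precision=1,suppress=True)
o=pose();im=snap('wrist','w13.png');c=cam('wrist',o)
for ce,r,st in rodfind(im,c): print(ce,st,'rear',onz(c,(ce[0],st[1]),83))
E
```

```text
t29.3 p [553.4 -40.5 144.6] yawY -1.17 z [-0.  0. -1.] F [-0.4 -0.3  0.1] w 17.2 g 30.0
[320.8 254.7] [305 245  34  20 646] rear [553.9 -28.5  83. ]
```

Request:
servo_tool:
  plan:
    - [[1, -0.003, -0.1, 0, 0, 0, 0], [1, -0.004, -0.2, 0, 0, 0, 0], [1, -0.004, -0.2, 0, 0, 0, 0], [1, -0.004, -0.2, 0, 0, 0, 0], [1, -0.003, -0.1, 0, 0, 0, 0]]

```text
t: 29.77
ee_pos: [552.6, -73.6, 144.6]
orientation: [-2.244, -2.198, 0.0]
ft_force: [0.1, -0.1, -0.2]
width: 16.7
grasp_force: 30.0
```

Request:
servo_tool:
  plan:
    - [[1, -0.001, -0.06, 0, 0, 0, 0], [1, -0.001, -0.06, 0, 0, 0, 0], [1, 0, 0, 0, 0, 0, 0]]

```text
t: 30.02
ee_pos: [552.5, -76.3, 144.5]
orientation: [-2.244, -2.196, -0.002]
ft_force: [-0.4, 7.2, 1.6]
width: 17.1
grasp_force: 30.0
```

Request:
servo_tool:
  plan:
    - [[1, 0, -0.05, 0, 0, 0, 0], [1, 0, -0.03, 0, 0, 0, 0], [1, 0, 0, 0, 0, 0, 0]]

```text
t: 30.27
ee_pos: [552.4, -77.3, 144.6]
orientation: [-2.242, -2.194, -0.004]
ft_force: [0.4, 21.3, 2.8]
width: 16.8
grasp_force: 30.0
```

Both rods met firm contact. I'll release, rise and check both heads from above.

Request:
servo_tool:
  plan:
    - [[0.1, 0, 0.03, 0, 0, 0, 0], [0.1, 0, 0, 0, 0, 0, 0], [0.1, 0, 0, 0, 0, 0, 0], [0.1, 0, 0, 0, 0, 0, 0], [0.1, 0, 0, 0.2, 0, 0, 0]]

```text
t: 30.68
ee_pos: [551.9, -79.2, 151.7]
orientation: [-2.243, -2.197, 0.002]
ft_force: [0.5, -0.5, 0.5]
width: 39.3
grasp_force: 0.0
```

Request:
servo_tool:
  plan:
    - [[0.1, 0, 0, 0.8, 0, 0, 0], [-0.3, 0, 0, 1, 0, 0, 0], [-1, 0.3, -0.25, 0.5, 0, 0, 0], [-1, 0.5, -0.25, 0.25, 0, 0, 0], [-1, 0.45, -0.25, 0, 0, 0, 0]]

```text
t: 31.1
ee_pos: [604.6, -109.9, 259.1]
orientation: [2.24, 2.195, 0.006]
ft_force: [1.8, 0.6, 0.6]
width: 63.0
grasp_force: 0.0
```

Request:
servo_tool:
  plan:
    - [[-1, 0, 0, 0, 0, 0, 0], [-1, 0, 0, 0, 0, 0, 0], [-1, 0, 0, 0, 0, 0, 0]]

```text
t: 31.35
ee_pos: [601.5, -108.8, 254.1]
orientation: [-2.243, -2.197, 0.002]
ft_force: [0.1, 1.2, 0.4]
width: 82.7
grasp_force: 0.0
```

```bash
python3 - <<'E'
from h import *
np.set_printoptions(precision=1,suppress=True)
o=pose();im=snap('wrist','w14.png');c=cam('wrist',o)
H,S,V=cv2.split(cv2.cvtColor(im,cv2.COLOR_RGB2HSV))
m=((H>8)&(H<26)&(S>100)&(V>50)).astype(np.uint8);m[270:]=0
n,l,st,ce=cv2.connectedComponentsWithStats(m)
for i in range(1,n):
    if st[i,4]>60: print(st[i],ce[i],'front',onz(c,(ce[i][0],st[i][1]+st[i][3]),83),'rear',onz(c,(ce[i][0],st[i][1]),83))
print(proj(c,[[552,-95.5,83],[652,-97.5,83],[602,-96.5,101]]))
for x in (275,322,370):
  print(x,[(y,*im[y,x]) for y in range(140,250,6)])
E
```

```text
t31.4 p [ 601.5 -108.8  254.1] yawY -1.17 z [-0.  0. -1.] F [0.1 1.2 0.4] w 82.7 g 0.0
[ 481  125   93  141 2518] [518.  189.4] front [ 762.3 -160.9   83. ] rear [748.3 -47.5  83. ]
[246 152  26  40 971] [258.7 171.3] front [553.6 -94.7  83. ] rear [555.6 -64.4  83. ]
[375 152  24  40 895] [386.4 171.1] front [651.  -96.6  83. ] rear [650.3 -66.3  83. ]
[561 210  35  18 141] [579.9 215. ] front [ 810.9 -129.2   83. ] rear [ 808.2 -114.    83. ]
[552 231  24  24 134] [557.8 245.6] front [ 795.5 -152.2   83. ] rear [ 792.  -131.3   83. ]
[[256.7 193.1]
 [387.7 193.1]
 [322.1 198.4]]
275 [(140, np.uint8(59), np.uint8(60), np.uint8(61)), (146, np.uint8(59), np.uint8(60), np.uint8(62)), (152, np.uint8(59), np.uint8(60), np.uint8(62)), (158, np.uint8(46), np.uint8(48), np.uint8(49)), (164, np.uint8(47), np.uint8(48), np.uint8(48)), (170, np.uint8(46), np.uint8(47), np.uint8(48)), (176, np.uint8(101), np.uint8(102), np.uint8(105)), (182, np.uint8(71), np.uint8(72), np.uint8(74)), (188, np.uint8(72), np.uint8(74), np.uint8(75)), (194, np.uint8(126), np.uint8(128), np.uint8(132)), (200, np.ui
[... 1675 characters left out ...]
np.uint8(45), np.uint8(46), np.uint8(46)), (176, np.uint8(100), np.uint8(101), np.uint8(104)), (182, np.uint8(74), np.uint8(74), np.uint8(76)), (188, np.uint8(75), np.uint8(76), np.uint8(79)), (194, np.uint8(76), np.uint8(77), np.uint8(79)), (200, np.uint8(151), np.uint8(153), np.uint8(158)), (206, np.uint8(111), np.uint8(113), np.uint8(116)), (212, np.uint8(24), np.uint8(25), np.uint8(27)), (218, np.uint8(21), np.uint8(21), np.uint8(22)), (224, np.uint8(108), np.uint8(112), np.uint8(107)), (230, np.uint8(137), np.uint8(144), np.uint8(137)), (236, np.uint8(147), np.uint8(153), np.uint8(147)), (242, np.uint8(126), np.uint8(133), np.uint8(127)), (248, np.uint8(25), np.uint8(26), np.uint8(26))]
```

Both heads' fronts sit on the end plate (y -94.7 and -96.6, as predicted), so both rods are home. Next I'll tilt the tool back 20° so the camera stays clear of the weld head, then take the handle.

Request:
servo_tool:
  plan:
    - [[-1, -0.015, -0.763, -0.12, 0, 0, 0], [-1, -0.015, -0.763, -0.12, 0, 0, 0], [-1, -0.015, -0.763, -0.12, 0, 0, 0], [-1, -0.015, -0.763, -0.12, 1, -0.02, 0], [-1, -0.015, -0.763, -0.12, 1, -0.02, 0]]

```text
t: 31.82
ee_pos: [599.1, -261.0, 230.5]
orientation: [-2.147, -2.11, -0.193]
ft_force: [0.3, -0.6, 0.4]
width: 87.6
grasp_force: 0.0
```

Request:
servo_tool:
  plan:
    - [[-1, -0.015, -0.763, -0.12, 1, -0.02, 0], [-1, -0.015, -0.763, 0, 1, -0.02, 0], [0, 0, 0, 0, 0, 0, 0], [0, 0, 0, 0, 0, 0, 0], [0, 0, 0, 0, 0, 0, 0]]

```text
t: 32.23
ee_pos: [597.7, -321.9, 225.1]
orientation: [-2.053, -2.011, -0.361]
ft_force: [0.2, 0.2, -0.3]
width: 71.6
grasp_force: 0.0
```

```bash
python3 - <<'E'
from h import *
np.set_printoptions(precision=1,suppress=True)
o=pose();im=snap('wrist','w15.png');c=cam('wrist',o)
for st,ce in redblob('wrist',im): print(st,ce,onz(c,ce,74))
print(proj(c,[597.5,-301.5,74]))
E
```

```text
t32.2 p [ 597.7 -321.9  225.1] yawY -1.17 z [ 0.   0.3 -0.9] F [ 0.2  0.2 -0.3] w 71.6 g 0.0
[ 180  237   67   61 1192] [215.2 272.2] [ 519.5 -309.5   74. ]
[ 400  237   67   61 1142] [430.9 272.6] [ 678.2 -312.9   74. ]
[308 244  30  31 683] [322.5 259. ] [ 598.7 -301.2   74. ]
[  0 263  48  27 381] [ 15.8 274.6] [ 360.4 -310.8   74. ]
[603 263  37  19 183] [628.2 272.2] [ 834.8 -318.3   74. ]
[[320.9 259.5]]
```

The handle is where predicted. Descending and gripping.

Request:
servo_tool:
  plan:
    - [[0, 0, 0, -0.7, 0, 0, 0], [0, 0, 0, -0.8, 0, 0, 0], [0, 0, 0, -0.6, 0, 0, 0], [0, 0, 0, -0.245, 0, 0, 0], [1, 0, 0, 0, 0, 0, 0]]

```text
t: 32.7
ee_pos: [597.6, -320.0, 129.8]
orientation: [-2.048, -2.011, -0.359]
ft_force: [0.5, -0.5, 0.2]
width: 40.4
grasp_force: 0.0
```

Request:
servo_tool:
  plan:
    - [[1, 0, 0, 0, 0, 0, 0], [1, 0, 0, 0, 0, 0, 0], [1, 0, 0, 0, 0, 0, 0], [1, 0, 0, 0, 0, 0, 0], [1, 0, 0, 0, 0, 0, 0]]

```text
t: 33.12
ee_pos: [597.4, -322.5, 133.8]
orientation: [-2.051, -2.013, -0.36]
ft_force: [-7.8, 0.7, 2.7]
width: 21.5
grasp_force: 30.0
```

Request:
servo_tool:
  plan:
    - [[1, 0.004, 0.2, 0, 0, 0, 0], [1, 0.006, 0.3, 0, 0, 0, 0], [1, 0.008, 0.4, 0, 0, 0, 0], [1, 0.008, 0.4, 0, 0, 0, 0], [1, 0.004, 0.2, 0, 0, 0, 0]]

```text
t: 33.53
ee_pos: [598.5, -262.0, 133.8]
orientation: [-2.051, -2.013, -0.36]
ft_force: [-8.5, -3.9, 2.8]
width: 21.4
grasp_force: 30.0
```

```bash
python3 -c "
from h import *
pose()"
```

```text
t33.5 p [ 598.5 -262.   133.8] yawY -1.06 z [ 0.005  0.342 -0.94 ] F [-8.5 -3.9  2.8] w 21.4 g 30.0
```

The sled moves cleanly. Continuing.

Request:
servo_tool:
  plan:
    - [[1, -0.015, 0.3, 0, 0, 0, 0], [1, 0.008, 0.5, 0, 0, 0, 0], [1, 0.01, 0.5, 0, 0, 0, 0], [1, 0.01, 0.5, 0, 0, 0, 0], [1, 0.01, 0.5, 0, 0, 0, 0]]

```text
t: 33.95
ee_pos: [600.1, -171.2, 133.8]
orientation: [-2.054, -2.015, -0.36]
ft_force: [-5.3, -7.4, 2.2]
width: 21.5
grasp_force: 30.0
```

Request:
servo_tool:
  plan:
    - [[1, 0.01, 0.5, 0, 0, 0, 0], [1, 0.01, 0.5, 0, 0, 0, 0], [1, 0.01, 0.5, 0, 0, 0, 0], [1, 0.01, 0.5, 0, 0, 0, 0], [1, 0.01, 0.5, 0, 0, 0, 0]]

```text
t: 34.37
ee_pos: [602.1, -70.7, 133.8]
orientation: [-2.053, -2.015, -0.361]
ft_force: [-5.2, -6.8, 4.0]
width: 21.1
grasp_force: 30.0
```

Request:
servo_tool:
  plan:
    - [[1, 0.01, 0.5, 0, 0, 0, 0], [1, 0.006, 0.3, 0, 0, 0, 0], [1, 0, 0.1, 0, 0, 0, 0], [1, 0, 0, 0, 0, 0, 0]]

```text
t: 34.7
ee_pos: [602.8, -33.1, 133.7]
orientation: [-2.05, -2.013, -0.363]
ft_force: [-4.7, 4.1, 6.3]
width: 21.3
grasp_force: 30.0
```

```bash
python3 -c "
from h import *
pose()"
```

```text
t34.7 p [602.8 -33.1 133.7] yawY -1.02 z [ 0.006  0.344 -0.939] F [-4.7  4.1  6.3] w 21.3 g 30.0
```

Request:
servo_tool:
  plan:
    - [[1, 0.002, 0.1, 0, 0, 0, 0], [1, 0.002, 0.1, 0, 0, 0, 0], [1, 0, 0.08, 0, 0, 0, 0], [1, 0, 0, 0, 0, 0, 0]]

```text
t: 35.03
ee_pos: [603.0, -23.3, 133.7]
orientation: [-2.051, -2.013, -0.362]
ft_force: [-6.7, 0.2, 7.3]
width: 21.4
grasp_force: 30.0
```

Request:
servo_tool:
  plan:
    - [[1, 0, 0.05, 0, 0, 0, 0], [1, 0, 0.03, 0, 0, 0, 0], [1, 0, 0, 0, 0, 0, 0]]

```text
t: 35.28
ee_pos: [603.0, -22.2, 133.8]
orientation: [-2.053, -2.016, -0.36]
ft_force: [-8.4, -12.6, 10.9]
width: 21.7
grasp_force: 30.0
```

Request:
servo_tool:
  plan:
    - [[1, 0, 0.05, 0, 0, 0, 0], [1, 0, 0, 0, 0, 0, 0]]

```text
t: 35.45
ee_pos: [603.0, -21.8, 133.9]
orientation: [-2.055, -2.017, -0.359]
ft_force: [-11.4, -22.1, 13.0]
width: 21.3
grasp_force: 30.0
```

Request:
servo_tool:
  plan:
    - [[-0.3, 0, 0, 0, 0, 0, 0], [-0.3, 0, 0, 0, 0, 0, 0], [-0.3, 0, 0, 0, 0, 0, 0], [-0.3, 0, 0, 0, 0, 0, 0], [-0.3, 0, 0, 0, 0, 0, 0]]

```text
t: 35.87
ee_pos: [603.7, -18.0, 132.3]
orientation: [-2.053, -2.013, -0.363]
ft_force: [-0.5, 0.3, -0.3]
width: 51.5
grasp_force: 0.0
```

Request:
servo_tool:
  plan:
    - [[-0.3, 0, 0, 0.4, 0, 0, 0], [-0.3, 0, -0.3, 0.9, 0, 0, 0], [-0.3, 0, -0.6, 0.9, 0, 0, 0], [-0.3, -0.3, -0.7, 0.3, -1, 0.02, 0], [-0.3, -0.5, -0.7, 0, -1, 0.02, 0]]

```text
t: 36.28
ee_pos: [574.5, -111.2, 234.7]
orientation: [-2.158, -2.117, -0.192]
ft_force: [-0.2, 0.8, -0.1]
width: 56.9
grasp_force: 0.0
```

Request:
servo_tool:
  plan:
    - [[-0.3, -0.6, -0.7, 0, -1, 0.02, 0], [-0.3, -0.6, -0.7, 0, -1, 0.02, 0], [-0.3, -0.6, -0.7, 0, 0, 0, 0], [-0.3, -0.6, -0.7, 0, 0, 0, 0], [-0.3, 0, 0, 0, 0, 0, 0]]

```text
t: 36.7
ee_pos: [472.0, -223.9, 230.6]
orientation: [-2.245, -2.195, 0.002]
ft_force: [0.4, -0.1, 0.1]
width: 57.1
grasp_force: 0.0
```

```bash
python3 - <<'E'
from h import *
np.set_printoptions(precision=1,suppress=True)
o=pose();im=snap('wrist','w16.png');snap('top','t16.png');snap('side','s16.png')
np.savez('w16.npz',**{k:o[k] for k in('ee_pos','orientation')})
t=cv2.imread('pics/t16.png')[:,:,::-1].copy();ct=cam('top')
for st,ce in redblob('top',t): print(st,ce,onz(ct,ce,88))
c=cam('top');cs=cam('side');cw=cam('wrist',o)
# tote rim, tray estimates
for n,u in (('tote',[(108,229),(190,217),(200,275),(115,287)]),): print(n,[onz(c,x,100) for x in u])
a=cv2.imread('pics/w16.png');b=cv2.imread('pics/s16.png');d=cv2.imread('pics/t16.png')
A=cv2.resize(a,(480,300));B=cv2.resize(b[265:400,160:300],(311,300),interpolation=cv2.INTER_CUBIC)
C=cv2.resize(d[205:300,95:240],(458,300),interpolation=cv2.INTER_CUBIC);D=cv2.resize(d[200:295,370:475],(332,300),interpolation=cv2.INTER_CUBIC)
cv2.imwrite('pics/c16.png',np.vstack([np.hstack([A,B])[:,:790],np.hstack([C,D])[:,:790]]))
E
```

```text
t36.7 p [ 472.  -223.9  230.6] yawY -1.28 z [-0. -0. -1.] F [ 0.4 -0.1  0.1] w 57.1 g 0.0
[   0   78   73   54 2299] [ 43.9 107.3] [792.5 630.2  88. ]
[112  99  10  11  82] [116.5 104. ] [800.7 438.2  88. ]
[462 170  37  21 313] [480.6 179.9] [ 612.9 -492.9   88. ]
[282 179   7   7  40] [285.3 182. ] [602.8   1.   88. ]
[210 208  12   3  32] [215.8 208.9] [533.2 175.4  88. ]
[253 209  11   3  32] [258.2 210. ] [531.6  68.4  88. ]
tote [array([479.7, 444.7, 100. ]), array([511.9, 237.4, 100. ]), array([368.1, 209.6, 100. ]), array([335.1, 423.2, 100. ])]
```

View pics/c16.png

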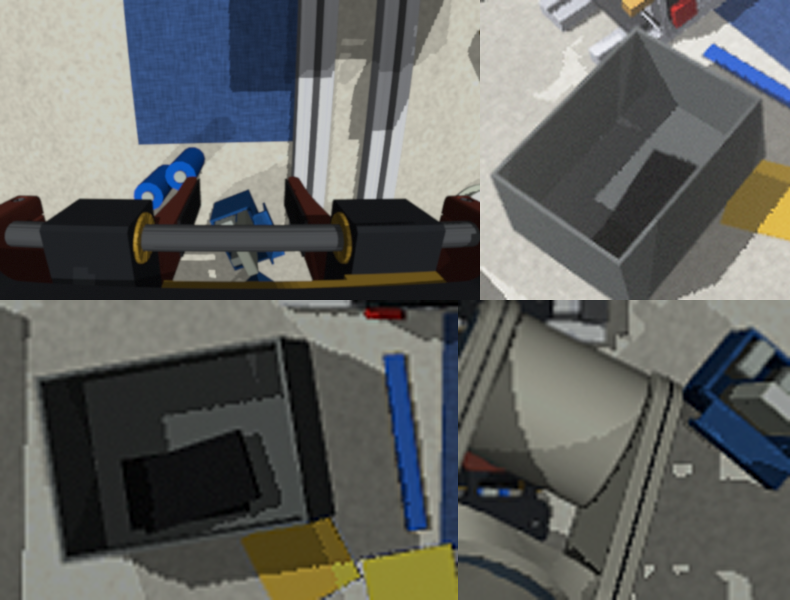

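Wrist/top composite: the sled handle is now at (602.8,1), so it travelled about 300 mm to the weld stop. The tote rim corners and tray are clear. From here on I'll work only from masks, starting with the tote corners and the white tab.

```bash
python3 - <<'E'
from h import *
np.set_printoptions(precision=1,suppress=True)
c=cam('top');s=cam('side')
q=[(108.3,230.3),(183.6,217.7),(191.5,274.6),(115.6,287.3)]
P=np.array([onz(c,x,100) for x in q]);print(P)
print([np.linalg.norm(P[i]-P[(i+1)%4]) for i in range(4)],P.mean(0))
# side view corners: B crop scale 311/140, off 160,265; corners at rim
k=311/140
sq=[(160+(495-480)/k,265+178/k),(160+(640-480)/k,265+32/k),(160+(763-480)/k,265+102/k),(160+(625-480)/k,265+262/k)]
print([onz(s,x,100) for x in sq])
f=460/130
print('tab',onz(c,(370+157/f,195+139/f),93),'lip ends',onz(c,(370+95/f,195+108/f),60),onz(c,(370+172/f,195+85/f),60))
im=cv2.imread('pics/top0.png');hsv=cv2.cvtColor(im,cv2.COLOR_BGR2HSV);H,S,V=cv2.split(hsv)
m=((H>100)&(H<125)&(S>90)).astype(np.uint8)
n,l,st,ce=cv2.connectedComponentsWithStats(m)
for i in range(1,n):
    if st[i,4]>60 and st[i,0]>368 and st[i,0]<480: r=cv2.minAreaRect(np.argwhere(l==i)[:,::-1].astype(np.float32));print(st[i],ce[i],r,onz(c,ce[i],50))
print(V[228:246,398:436]); print(S[228:246,398:436])
E
```

```text
[[476.4 443.9 100. ]
 [510.  253.5 100. ]
 [368.9 230.9 100. ]
 [334.4 421.7 100. ]]
[np.float64(193.2826014885677), np.float64(142.96733881398214), np.float64(193.86149059476887), np.float64(143.7437696039278)] [422.4 337.5 100. ]
[array([473.2, 450.8, 100. ]), array([505.4, 257.5, 100. ]), array([362.5, 231.4, 100. ]), array([331. , 421.2, 100. ])]
tab [ 474.2 -323.1   93. ] lip ends [ 496.3 -284.6   60. ] [ 513.5 -340.6   60. ]
[440 209  54  51 911] [462.6 236.7] ((465.6949462890625, 234.421875), (46.72698974609375, 36.23520278930664), 39.55966567993164) [ 469.1 -457.1   50. ]
[394 219  35  32 420] [408.3 231.8] ((409.8840637207031, 234.19845581054688), (25.415714263916016, 30.656808853149414), 68.96248626708984) [ 480.5 -315.9   50. ]
[371 254  15  13 126] [378.  259.8] ((378.1999816894531, 259.6000061035156), (14.310833930969238, 11.627553939819336), 26.56505012512207) [ 407.8 -237.8   50. ]
[380 268  15  13 138] [386.7 273.8] ((387.0, 274.0), (12.0, 14.0), 90.0) [ 372.3 -260.4   50. ]
[[ 70  76  77  76  76  77  77  77  77  78  79  88  73  68  56  43  36  36
   38  38  40  27  1
[... 4931 characters left out ...]
  51  22  21  15  53 184 142  20  23  19  18  18  18
   16  22]
 [233 192 166  44  19  14  15  13  26 122 255 125  25  10  14  13  17  14
   46 196 255 170 142 186 132  90  72 107  20  12  27  25  16  18  18  18
   19  19]
 [239 205 161  91  26  14  15  11  13  30 255 198  54  20  14  14  13  13
   16  38 255 244 211 180 129  19   9   8  31  23  24  20  20  24  18  18
   16  21]
 [255 199 189 127  51  13  14  13  12  23 122 255 148  14  23  15  13  14
   16  36 205 138  20   8  15  27  24  24  20  20  16  19  15  16  24  21
   18  18]
 [255 226 187 166  78  21  14  13  13  20  60 255 255  30  39  32  36  40
   61 111  27  16  27  27  23  19  20  16  20  16  20  20  15  16  21  16
   20  18]]
```

The tote is centred at about (422,338) with a yaw of about 10°. The tab is near (473,-323) and the tray's +x is at about 18°. I'll take one close look at the tab with the wrist camera.

Request:
servo_tool:
  plan:
    - [[0, 0.11, -0.825, 0.15, 0, 0, 0.772], [0, 0.11, -0.825, 0.15, 0, 0, 0.772], [0, 0.11, -0.825, 0.15, 0, 0, 0.772], [0, 0.11, -0.825, 0.15, 0, 0, 0.772], [0, 0.11, -0.825, 0.15, 0, 0, 0.772]]

```text
t: 37.27
ee_pos: [499.0, -386.7, 260.9]
orientation: [1.836, 2.549, 0.001]
ft_force: [0.6, -0.1, 1.3]
width: 43.8
grasp_force: 0.0
```

Request:
servo_tool:
  plan:
    - [[0, 0, 0, 0, 0, 0, 0], [0, 0, 0, 0, 0, 0, 0], [0, 0, 0, 0, 0, 0, 0]]

```text
t: 37.52
ee_pos: [497.8, -384.9, 260.0]
orientation: [-1.842, -2.543, -0.001]
ft_force: [-0.2, 1.0, 0.4]
width: 43.8
grasp_force: 0.0
```

```bash
python3 - <<'E'
from h import *
np.set_printoptions(precision=1,suppress=True)
o=pose();im=snap('wrist','w17.png');c=cam('wrist',o)
print(proj(c,[[473,-323,93],[505,-313,60],[451,-330,50]]))
H,S,V=cv2.split(cv2.cvtColor(im,cv2.COLOR_RGB2HSV))
m=((H>100)&(H<125)&(S>100)).astype(np.uint8);m[265:]=0
n,l,st,ce=cv2.connectedComponentsWithStats(m)
for i in range(1,n):
    if st[i,4]>300: print('blue',st[i],ce[i],cv2.minAreaRect(np.argwhere(l==i)[:,::-1].astype(np.float32)))
p=proj(c,[473,-323,93])[0].astype(int)
x0,y0=p[0]-60,p[1]-60
g=V[y0:y0+120:4,x0:x0+120:4];s_=S[y0:y0+120:4,x0:x0+120:4];print(x0,y0)
for r,q in zip(g,s_): print(' '.join('%3s'%(a if b<60 else '.') for a,b in zip(r,q)))
E
```

```text
t37.5 p [ 497.8 -384.9  260. ] yawY 18.16 z [-0.  0. -1.] F [-0.2  1.   0.4] w 43.8 g 0.0
[[316.  119.7]
 [358.2 120.4]
 [289.4 119.5]]
blue [ 194    0   58   41 1492] [226.7  17.6] ((222.5, 20.0), (40.0, 57.0), 90.0)
blue [254   0  42  29 888] [277.1  11.8] ((274.5, 14.0), (28.0, 41.0), 90.0)
blue [ 320    0  108   34 1896] [387.3  11.1] ((373.4999694824219, 16.499996185302734), (106.99998474121094, 32.99999237060547), 0.0)
blue [ 280   75   83   94 3750] [334.9 120.1] ((322.9692687988281, 121.74615478515625), (91.1952133178711, 80.34617614746094), 85.8150863647461)
blue [281 101  28  20 382] [294.3 109.9] ((294.5779113769531, 109.3565673828125), (19.103042602539062, 26.617507934570312), 84.80557250976562)
blue [284 131  27  18 348] [296.3 137.9] ((297.0, 139.5), (26.0, 17.0), 0.0)
blue [ 199  209  143   56 3484] [276.7 240.6] ((270.0, 236.5), (55.0, 142.0), 90.0)
255 59
108 105 109 171 173 173 173 174 171 170 172 175 174 174 175 175 176 174 174 174 169 170 174 171 173 175 171 169 173 173
104 106 147 174 174 170 174 172 175 174 174 174 175 174 174 172 174 173 173 173 168 168 173 167
[... 2684 characters left out ...]
 103 105  98 126  96  90  91  91  88  86   .   .   .   .   .   .   .   .   .   .   .   .   . 101  65
173 171 166 102 100 101 103 100 110  71  64  61  57  50   .   .   .   .   .   .   .   .   . 140 145 147 149 128  99  88
171 168 165 102  99 100 100 101   .   .   .   .   .   .   .   .   .   .   .   .   .   .   . 167 170 174 168 107 101 103
170 171 170 105  98 101 104 102   .   .   .   .   .   .   .   .   .  97  99  97 132 152 122 147 159 173 133 100 100 103
163 169 166  99  96 105 104 100 100 103  99 103 105 105 107 105 105 101 101  95 106 145 148 152 153 171 140 109 101 102
165 169 172 116 100 102 103  99  99  99 101 103 103 104 103 101 101  98  85  74 114 141 148 151 148 158 174 175 151 100
```

```bash
python3 - <<'E'
from h import *
np.set_printoptions(precision=1,suppress=True)
im=cv2.imread('pics/w17.png');o=readout.get_obs();c=cam('wrist',o)
H,S,V=cv2.split(cv2.cvtColor(im,cv2.COLOR_BGR2HSV))
m=((S<40)&(V>150)).astype(np.uint8);m[:98]=0;m[150:]=0;m[:,:308]=0;m[:,334:]=0
n,l,st,ce=cv2.connectedComponentsWithStats(m);i=1+np.argmax(st[1:,4])
r=cv2.minAreaRect(np.argwhere(l==i)[:,::-1].astype(np.float32));B=cv2.boxPoints(r);print(st[i],r)
W=np.array([onz(c,b,93) for b in B]);print(W,W.mean(0));
for k in range(4):
    d=W[(k+1)%4]-W[k];print(np.linalg.norm(d),np.degrees(np.arctan2(d[1],d[0])))
E
```

```text
[311  98  16  49 675] ((318.5359191894531, 122.18231964111328), (48.24900817871094, 14.085766792297363), 86.98721313476562)
[[ 464.4 -309.9   93. ]
 [ 473.6 -306.4   93. ]
 [ 485.9 -337.8   93. ]
 [ 476.4 -341.5   93. ]] [ 475.1 -323.9   93. ]
9.917378810888566 21.096243451796877
33.7131964286722 -68.59758685306565
10.220015490235602 -158.79914901101787
33.73159655634399 110.88822086490691
```

The tab is at (475,-324), yaw 21°, and measures 34×10 mm seen from above, which is plausible. Going over it and down.

Request:
servo_tool:
  plan:
    - [[0, -0.195, 0.51, 0, 0, 0, 0.3], [0, -0.194, 0.51, 0, 0, 0, 0.31], [0, -0.194, 0.51, -0.5, 0, 0, 0], [0, 0, 0, -0.8, 0, 0, 0], [0, 0, 0, -0.7, 0, 0, 0]]

```text
t: 37.98
ee_pos: [473.9, -322.3, 180.4]
orientation: [1.772, 2.594, 0.0]
ft_force: [1.0, -0.2, -0.4]
width: 43.9
grasp_force: 0.0
```

Request:
servo_tool:
  plan:
    - [[0, 0, 0, -0.5, 0, 0, 0], [0, 0, 0, -0.2, 0, 0, 0], [0, 0, 0, -0.15, 0, 0, 0], [0, 0, 0, 0, 0, 0, 0]]

```text
t: 38.32
ee_pos: [474.0, -324.2, 146.1]
orientation: [-1.773, -2.591, -0.0]
ft_force: [0.4, 0.1, 0.3]
width: 44.1
grasp_force: 0.0
```

Request:
servo_tool:
  plan:
    - [[1, 0, 0, 0, 0, 0, 0], [1, 0, 0, 0, 0, 0, 0], [1, 0, 0, 0, 0, 0, 0], [1, 0, 0, 0, 0, 0, 0], [1, 0, 0, 0, 0, 0, 0]]

```text
t: 38.73
ee_pos: [474.3, -325.4, 147.4]
orientation: [1.775, 2.591, -0.0]
ft_force: [0.4, -0.8, -0.4]
width: 14.0
grasp_force: 0.0
```

Request:
servo_tool:
  plan:
    - [[1, 0, 0, 0, 0, 0, 0], [1, 0, 0, 0, 0, 0, 0], [1, 0, 0, 0, 0, 0, 0]]

```text
t: 38.98
ee_pos: [474.3, -325.3, 147.1]
orientation: [1.775, 2.592, -0.0]
ft_force: [-0.2, 1.5, 3.5]
width: 12.1
grasp_force: 30.0
```

```bash
python3 -c "
from h import *
pose()"
```

```text
t39.0 p [ 474.3 -325.3  147.1] yawY 21.20 z [ 0. -0. -1.] F [-0.2  1.5  3.5] w 12.1 g 30.0
```

Gripped: opening 12.1 mm, matching the tab. I'll lift and carry it to the tote, staying clear of the weld head.

Request:
servo_tool:
  plan:
    - [[1, 0, 0, 0.4, 0, 0, 0], [1, 0, 0, 0.9, 0, 0, 0], [1, 0, 0, 0.9, 0, 0, 0], [1, 0, 0, 0.8, 0, 0, 0], [1, 0, 0, 0.3, 0, 0, 0]]

```text
t: 39.4
ee_pos: [475.2, -326.0, 282.8]
orientation: [1.772, 2.588, -0.0]
ft_force: [0.6, -0.9, -0.6]
width: 11.7
grasp_force: 30.0
```

Request:
servo_tool:
  plan:
    - [[1, -0.137, 0.6, 0, 0, 0, -0.25], [1, -0.137, 0.9, 0, 0, 0, -0.25], [1, -0.137, 0.9, 0, 0, 0, -0.25], [1, -0.137, 0.9, 0, 0, 0, -0.25], [1, -0.137, 0.9, 0, 0, 0, -0.25]]

```text
t: 39.82
ee_pos: [445.4, -155.6, 277.5]
orientation: [-1.915, -2.488, 0.001]
ft_force: [0.6, 0.2, -1.2]
width: 12.0
grasp_force: 30.0
```

Request:
servo_tool:
  plan:
    - [[1, -0.137, 0.9, 0, 0, 0, -0.25], [1, -0.137, 0.9, 0, 0, 0, -0.25], [1, -0.137, 0.9, 0, 0, 0, -0.25], [1, -0.137, 0.9, 0, 0, 0, -0.25], [1, 0, 0.6, 0, 0, 0, 0]]

```text
t: 40.23
ee_pos: [422.6, 13.1, 277.6]
orientation: [-2.019, -2.403, 0.002]
ft_force: [0.6, -0.9, -2.0]
width: 11.8
grasp_force: 30.0
```

Request:
servo_tool:
  plan:
    - [[1, 0.1, 0.9, 0, 0, 0, 0], [1, 0.1, 0.9, 0, 0, 0, 0], [1, 0.1, 0.9, 0, 0, 0, 0], [1, 0.1, 0.9, 0, 0, 0, 0], [1, 0.1, 0.9, 0, 0, 0, 0]]

```text
t: 40.65
ee_pos: [444.0, 192.5, 277.6]
orientation: [-2.02, -2.405, 0.002]
ft_force: [1.1, -0.8, -2.0]
width: 11.7
grasp_force: 30.0
```

Request:
servo_tool:
  plan:
    - [[1, 0.1, 0.9, 0, 0, 0, 0], [1, 0.05, 0.5, 0, 0, 0, 0], [1, 0, 0, 0, 0, 0, 0], [1, 0, 0, 0, 0, 0, 0], [1, 0, 0, 0, 0, 0, 0]]

```text
t: 41.07
ee_pos: [450.0, 246.1, 277.6]
orientation: [-2.019, -2.405, 0.004]
ft_force: [0.3, -0.7, -1.9]
width: 11.8
grasp_force: 30.0
```

```bash
python3 - <<'E'
from h import *
np.set_printoptions(precision=1,suppress=True)
o=pose();im=snap('wrist','w18.png');c=cam('wrist',o)
np.savez('w18.npz',**{k:o[k] for k in('ee_pos','orientation')})
n=np.array([np.cos(np.radians(10)),np.sin(np.radians(10)),0]);tt=np.array([-n[1],n[0],0])
ctr=np.array([420.2,338.8,100])
print('corners far',proj(c,[ctr+75*n+100*tt,ctr+75*n-100*tt,ctr-75*n+100*tt,ctr-75*n-100*tt]))
g=cv2.cvtColor(im,cv2.COLOR_RGB2GRAY)
for s in (-40,0,30,60):
    P=[ctr+(75+d)*n+s*tt for d in np.arange(-22,23,2)]
    q=proj(c,P).round().astype(int)
    print(s,q[0],q[-1],[int(g[v,u]) if 0<=v<400 and 0<=u<640 else -1 for u,v in q])
E
```

```text
t41.1 p [450.  246.1 277.6] yawY 9.97 z [-0. -0. -1.] F [ 0.3 -0.7 -1.9] w 11.8 g 30.0
corners far [[413.1 -74.2]
 [400.  210.3]
 [193.  -72.4]
 [211.6 210.2]]
-40 [375 133] [433 134] [66, 56, 56, 51, 28, 29, 28, 26, 28, 26, 25, 31, 93, 112, 169, 190, 189, 187, 181, 177, 177, 178, 178]
0 [377  77] [437  78] [72, 72, 73, 69, 38, 38, 37, 37, 32, 27, 27, 31, 95, 113, 165, 182, 177, 182, 190, 186, 179, 179, 176]
30 [378  33] [440  34] [73, 72, 73, 66, 41, 37, 38, 36, 37, 37, 30, 31, 99, 115, 168, 189, 182, 186, 184, 182, 181, 184, 185]
60 [379 -12] [442 -11] [-1, -1, -1, -1, -1, -1, -1, -1, -1, -1, -1, -1, -1, -1, -1, -1, -1, -1, -1, -1, -1, -1, -1]
```

The rim shows at the same offset (+3 mm) at all three sampled points, so the yaw is right. The wall centre is about (496,352) and the grip target (471,348). Moving over it and lowering.

Request:
servo_tool:
  plan:
    - [[1, 0.174, 0.847, 0, 0, 0, 0], [1, 0.174, 0.847, 0, 0, 0, 0], [1, 0.174, 0.847, 0, 0, 0, 0], [1, 0, 0, 0, 0, 0, 0], [1, 0, 0, -0.4, 0, 0, 0]]

```text
t: 41.53
ee_pos: [473.3, 349.6, 264.8]
orientation: [2.019, 2.405, 0.008]
ft_force: [0.9, 0.5, -1.7]
width: 12.0
grasp_force: 30.0
```

Request:
servo_tool:
  plan:
    - [[1, 0, 0, -0.6, 0, 0, 0], [1, 0, 0, -0.4, 0, 0, 0], [1, 0, 0, -0.2, 0, 0, 0], [1, 0, 0, 0, 0, 0, 0], [1, 0, 0, 0, 0, 0, 0]]

```text
t: 41.95
ee_pos: [471.9, 347.6, 214.8]
orientation: [-2.022, -2.404, 0.001]
ft_force: [0.1, 0.6, -1.1]
width: 12.0
grasp_force: 30.0
```

```bash
python3 - <<'E'
from h import *
np.set_printoptions(precision=1,suppress=True)
o=pose()
s=snap('side','s19.png');t=snap('top','t19.png')
cs=cam('side');ct=cam('top')
n=np.array([np.cos(np.radians(10)),np.sin(np.radians(10)),0]);tt=np.array([-n[1],n[0],0])
g=np.array([*o['ee_pos'][:2],0])
def blue(im,lab):
    H,S,V=cv2.split(cv2.cvtColor(im,cv2.COLOR_RGB2HSV));m=((H>100)&(H<125)&(S>90)&(V>25)).astype(np.uint8)
    k,l,st,ce=cv2.connectedComponentsWithStats(m)
    for i in range(1,k):
        if st[i,4]>40 and (ce[i][0]<330 if lab=='side' else ce[i][0]<240): print(lab,st[i],ce[i])
blue(s,'side');blue(t,'top')
zu=o['ee_pos'][2]-147.1
L=[g+n*35+tt*y+np.array([0,0,zu+z]) for y in(-30,30) for z in(62,40)]
print('side lip',proj(cs,L),'top lip',proj(ct,L))
E
```

```text
t42.0 p [471.9 347.6 214.8] yawY 9.89 z [-0. -0. -1.] F [ 0.1  0.6 -1.1] w 12.0 g 30.0
side [261 285  55  36 423] [288.  302.3]
side [184 298  12  18 108] [190.1 306.7]
side [188 304  45  39 642] [212.3 325.5]
top [141 218  23  29 203] [150.8 228.8]
top [216 222  14  56 368] [222.8 249.7]
side lip [[203.5 287.4]
 [205.1 293.8]
 [183.2 307.5]
 [185.3 313.8]] top lip [[152.  216.4]
 [154.7 216.7]
 [128.1 220.4]
 [131.2 220.6]]
```

Request:
servo_tool:
  plan:
    - [[1, -0.02, 0, -0.15, 0, 0, 0], [1, 0, 0, -0.15, 0, 0, 0], [1, 0, 0, -0.1, 0, 0, 0], [1, 0, 0, 0, 0, 0, 0]]

```text
t: 42.38
ee_pos: [470.3, 348.2, 197.7]
orientation: [-2.02, -2.405, 0.002]
ft_force: [0.4, 0.0, -1.6]
width: 12.0
grasp_force: 30.0
```

```bash
python3 -c "
from h import *
pose()"
```

```text
t42.4 p [470.3 348.2 197.7] yawY 9.96 z [-0.002 -0.001 -1.   ] F [ 0.4  0.  -1.6] w 12.0 g 30.0
```

No contact with the leg already below the rim. I'll lower until the strip seats.

Request:
servo_tool:
  plan:
    - [[1, 0, 0, -0.12, 0, 0, 0], [1, 0, 0, -0.08, 0, 0, 0], [1, 0, 0, -0.04, 0, 0, 0], [1, 0, 0, 0, 0, 0, 0]]

```text
t: 42.72
ee_pos: [470.6, 348.4, 188.5]
orientation: [-2.02, -2.405, 0.002]
ft_force: [0.2, 0.6, -1.2]
width: 12.0
grasp_force: 30.0
```

```bash
python3 -c "
from h import *
pose()"
```

```text
t42.7 p [470.6 348.4 188.5] yawY 9.96 z [-0.001 -0.    -1.   ] F [ 0.2  0.6 -1.2] w 12.0 g 30.0
```

Request:
servo_tool:
  plan:
    - [[1, 0, 0, -0.04, 0, 0, 0], [1, 0, 0, 0, 0, 0, 0], [1, 0, 0, 0, 0, 0, 0]]

```text
t: 42.97
ee_pos: [470.9, 348.7, 188.0]
orientation: [-2.02, -2.406, -0.001]
ft_force: [-2.1, -1.7, 2.9]
width: 12.1
grasp_force: 30.0
```

```bash
python3 -c "
from h import *
pose()"
```

```text
t43.0 p [470.9 348.7 188. ] yawY 9.95 z [ 0.     0.001 -1.   ] F [-2.1 -1.7  2.9] w 12.1 g 30.0
```

The strip seated at exactly the expected height (188). I'll release, rise and verify.

Request:
servo_tool:
  plan:
    - [[0.3, 0, 0, 0, 0, 0, 0], [0.3, 0, 0, 0, 0, 0, 0], [0.3, 0, 0, 0, 0, 0, 0], [0.3, 0, 0, 0, 0, 0, 0], [0.3, 0, 0, 0, 0, 0, 0]]

```text
t: 43.38
ee_pos: [470.9, 348.6, 187.4]
orientation: [-2.02, -2.406, -0.0]
ft_force: [-0.1, -0.2, 0.6]
width: 30.7
grasp_force: 0.0
```

Request:
servo_tool:
  plan:
    - [[0.3, 0, 0, 0.3, 0, 0, 0], [0.3, 0, 0, 0.8, 0, 0, 0], [0.3, 0, 0, 0.9, 0, 0, 0], [0.3, -0.3, -0.6, 0.8, 0, 0, 0], [0.3, -0.3, -0.9, 0, 0, 0, 0]]

```text
t: 43.8
ee_pos: [449.8, 291.4, 306.4]
orientation: [2.016, 2.405, 0.019]
ft_force: [2.0, -1.3, -0.4]
width: 30.7
grasp_force: 0.0
```

Request:
servo_tool:
  plan:
    - [[0.3, 0, -0.9, 0, 0, 0, 0], [0.3, 0, -0.3, 0, 0, 0, 0], [0.3, 0, 0, 0, 0, 0, 0], [0.3, 0, 0, 0, 0, 0, 0]]

```text
t: 44.13
ee_pos: [447.4, 240.6, 300.2]
orientation: [2.023, 2.404, 0.002]
ft_force: [0.6, 0.4, -0.4]
width: 30.9
grasp_force: 0.0
```

```bash
python3 - <<'E'
from h import *
np.set_printoptions(precision=1,suppress=True)
o=pose();im=snap('wrist','w20.png');s=snap('side','s20.png');t=snap('top','t20.png');c=cam('wrist',o);cs=cam('side');ct=cam('top')
n=np.array([np.cos(np.radians(9.95)),np.sin(np.radians(9.95)),0]);tt=np.array([-n[1],n[0],0]);g=np.array([470.9,348.7,0])
pts={'tabtop':g+[0,0,134],'lipA':g+35*n-30*tt+[0,0,103],'lipB':g+35*n+30*tt+[0,0,103],'inA':g-31*n-37*tt+[0,0,91],'inB':g-31*n+37*tt+[0,0,91]}
for k,p in pts.items(): print(k,'wrist',proj(c,p)[0],'side',proj(cs,p)[0],'top',proj(ct,p)[0])
def blob(im,lab,cond):
    H,S,V=cv2.split(cv2.cvtColor(im,cv2.COLOR_RGB2HSV));m=((H>100)&(H<125)&(S>90)&(V>25)).astype(np.uint8)
    k,l,st,ce=cv2.connectedComponentsWithStats(m)
    for i in range(1,k):
        if st[i,4]>40 and cond(ce[i]): print(lab,st[i],ce[i])
blob(im,'wrist',lambda q:q[1]<260);blob(s,'side',lambda q:q[0]<330);blob(t,'top',lambda q:q[0]<240 or 365<q[0]<395)
for st,ce in redblob('top',t):
    if 200<ce[0]<420: print('red',st,ce,onz(ct,ce,88))
E
```

```text
t44.1 p [447.4 240.6 300.2] yawY 9.85 z [ 0.  0. -1.] F [ 0.6  0.4 -0.4] w 30.9 g 0.0
tabtop wrist [381.6  66.9] side [206.  304.8] top [141.1 232.9]
lipA wrist [417.3 112.6] side [205.4 295.7] top [154.9 217.2]
lipB wrist [421.5  32.4] side [185.5 315.7] top [131.4 221.1]
inA wrist [334.3 121.1] side [232.5 311.7] top [162.9 242.8]
inB wrist [334.8  25.9] side [208.5 337.5] top [134.2 247.5]
wrist [ 332   21   85  102 4990] [380.3  74. ]
wrist [ 235  229  127   17 1664] [297.3 236.7]
wrist [220 250  46  20 603] [241.3 259.4]
side [261 285  55  36 423] [288.1 302.3]
side [188 298  46  53 564] [206.2 323.2]
top [216 222  14  56 375] [222.8 249.6]
top [371 254  15  13 127] [378.  259.9]
top [380 268  15  13 136] [386.8 273.9]
red [282 179   8   7  48] [285.5 182.2] [602.3   0.5  88. ]
red [210 208  12   3  31] [215.9 209. ] [533.2 175.   88. ]
red [253 209  11   3  31] [258.3 210. ] [531.6  68.   88. ]
```

The tray hangs where predicted: the wrist blob spans x 332–417 and y 21–123, against a prediction of 334–420 and 26–121. The cells and spudger haven't moved and the sled is at the weld stop. Handing in.

```bash
python3 -c "
from workcell import close_job
print(close_job())"
```

```text
the job is handed in; nothing more can be done
None
```

The job is handed in: both rods found on the bench are fully home in bores 1 and 3, then the sled was slid to the weld stop, the smaller blue tray hangs inside the tote on its far wall, and the cells and pry tool were left where they were.

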